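# Refit the blade rotor of a bench powder mill

### The arm

A 6-joint arm with a two-finger parallel gripper is mounted at the origin on a cart in front of the work surface, level with it; the furniture and walls round the work are solid. World frame = base frame: x ahead of the robot, y to its left, z up, the work surface at z = 0. Lengths are in m, angles in degrees, forces in N, time in s.
With the tool pointing down it reaches from about 0.225 to 0.725 m from the base axis. Payload 3.1 kg.
Tool frame: the origin (TCP) lies midway between the tips of the shut fingers; the grasp point (between the pads) lies 19 mm behind it; z points along the fingers, y is the direction in which the jaws open and shut (so a half turn about z gives the same grasp; the last joint's range is limited). The gripper opens to 85 mm and grips with 20 to 120 N. Pads are 22 mm wide; open, the fingers measure 114 mm over their backs; the gripper's body (76 mm by 85 mm) begins 54 mm behind the grasp point. The pads swing forward as they close: fully open they stand 13 mm farther back than shut.
Start: joints at [57.88, 2.75, 5.684, 92.934, 0, 82.678], TCP at [0.22, 0.477, 0.231] pointing down, gripper open.
Joint ranges: [-166.93, 166.93], [-56.73, 111.36], [-69.38, 81.34], [-121.58, 131.49], [-85.45, 84.26], [-180, 180]. Speed limits (degrees/s): [159.86, 159.86, 180, 180, 180, 180].

### API

Orientations are given as a 3x3 rotation matrix whose columns are the frame's x, y, z axes.
In Python, from station import ctrl gives the robot as it stands. The module is installed in compiled form; this text tells all that it offers.
- The arm moves only by the tool play_rows, never from a script. Its argument "commands" is a list of rows, each an object of numbers: "grip": the closure, from -1 (fully open) to 1 (shut); "x", "y", "z": the shift along the tool's x, y, z in units of 40 mm (1.0 is 40 mm); "turn": the turn about the tool's z in units of 8 degrees (1.0 is 8 degrees). A call has 1 to 8 rows; each row shifts and turns the commanded pose from where the row before left it, along the tool's axes as they then stand; what a row does not reach is not made up. A row lasts 1/8 s, in which the tool goes at most 62.5 mm and 10.7 degrees, less where a joint would pass 70% of its speed; a pose out of reach is approached as far as the arm can. A call is refused whole if a number of a shift passes 1 or a number of a turn 1, either way. A call with a gripper value outside its range is refused whole. The fingers move at their own pace and stop on an object; the grip force is fixed at half the most. Time passes only in rows, so rows that do not move let the fingers close. It gives the time, the measured TCP pose, the force and the opening at its end, in the units of the state.
- ctrl.state(): the state, without advancing time (a new reading comes with each control period).
- ctrl.grab_frame(name): name is "scene" or "top" or "wrist"; returns the picture (384x512x3 uint8, red, green, blue); there is no depth.
- ctrl.camera_model(name): a dict with "fx", "fy", "cx", "cy" (pixels), "rvec" (rotation vector, rad) and "tvec" (3), from world to camera coordinates, as OpenCV has them; the wrist camera has in their place "T_tool_cam" (4x4, takes a point from camera to tool coordinates, whose origin is the TCP and whose axes are the flange's). Camera axes: x right, y down, z forward; pixel columns grow to the right and rows downward; lengths in m; the calibration is good to about 2 mm. A picture is of the moment at which its call begins: read the wrist's pose just before it. camera_model takes no time and is no camera call.
- ctrl.hand_in(): hands the job in, once; it reports no verdict.
Trained networks look in the newest picture that a camera, given by its name, has taken for a name from the list of things; names that differ only in an ending like _2 or _b are one class to them, and where a whole thing is asked for, a point or a joint stands for the part that bears it (a point fixed in the world has none). Each returns a list of dicts, best first, with "score" (0 to 1); they miss things now and then, are a little off and sometimes report something else, mostly with a low value. They report only what shows in the picture. A call takes as long as a camera call. They do not tell look-alikes from the thing itself.
- ctrl.spot_in(target, camera): "box" ([left, top, width, height] in pixels, round what is visible of it).
The state is a dict: "time_s": time; "qpos": joint angles; "joint_velocities": joint speeds; "joint_torque": joint torques, N m; "eef_pos": TCP position; "tcp_rot": TCP orientation; "wrist_force": force on the tool from outside, world axes, zero at the start; "ft_torque": the same for the moment, N m; "width": finger opening in m.
Only numpy, scipy, OpenCV 4.12 (cv2) and the standard library are available. Lean on these libraries where they do the work, as an engineer would, in place of code of your own. Each camera call takes 0.05 s, during which the arm holds its last target.

### The job

The powder mill has been washed and is being put together again. First lock its drive hub: take the red-gripped lock pin out of the white parts stand, push it down through the fork and the hub's lug until its head sits on the fork, and leave it there. Then take the blade rotor from the stand, push its keyed shaft down into the hub, turning it until the key slips into the keyway, and press it fully home against the ejector spring; finish while still gripping the rotor and pressing it down, without letting go, so that a colleague can put in the retaining screw, and leave the bottle, the jar and the tub beside the work where they are.

Things in the scene. Friction and masses are not known exactly. Their poses are not given: they have to be found in the camera images.
- mill: Drive base of the powder mill, fixed, grinding chamber off: light grey housing 168 x 152 mm with a round steel deck at z = 70 mm. Origin on the vertical drive axis at worktop level; z up, -x towards its front panel (knob, green and red button). Housing from x = -90 to +78, y = -76 to +76 mm. Its hub, 125 mm high, is its highest part.
- drive_hub: Steel hub, 48 mm across, turning about the mill's axis at a light touch (0.03 N m) unless pinned. Origin on the axis at worktop level, z up. Its keyway is on its +x side (red dot on the face); its lug on the -x side, eye 58 mm from the axis, 8 mm thick, lies in the fork. At the start the holes are in line and this frame is parallel to the mill's.
- hub_mouth (a point): Centre of the hub's flat top face, z = 125 mm, on the drive axis; turns with the hub. Mouth of a vertical bore 24 mm in diameter with one keyway on the +x side, 9 mm wide, reaching 17.5 mm from the axis, full depth. The rotor's shoulder rests on this face when home (rotor's x axis along this x axis).
- fork_hole (a point): Centre of the pin hole on top of the aluminium lock fork, z = 100 mm, 58 mm from the drive axis on the mill's -x side. Upper tine 24 mm wide, 7 mm thick; below it the hub's lug, then the lower tine; all holes 12 mm in diameter, vertical, closed by the deck 30 mm below this point. The pin's head rests here when seated.
- ejector (a joint): Travel (m) of the ejector, a brass spring plunger in the hub bore: 0 when up (26 mm below the hub's face), 0.010 when the rotor is home. It pushes the shaft up with 4 N at 0 and 10 N at 0.010, so an unheld rotor rises again.
- parts_stand: White plastic block, fixed, 118 (x) x 84 (y) x 48 mm, origin under its centre. In its top, at y = 0: a 34 mm hole at x = +26 mm in which the rotor stands, a 12 mm hole at x = -44 mm in which the lock pin stands.
- lock_pin: Headed lock pin, 60 g, upright in the stand. Origin at the underside of its head (on the stand's top at the start), z up. Below: steel shank 10 mm in diameter, 28 mm long, tip tapered. Above: round head 22 mm across, 5 mm thick, then a red round grip 14 mm in diameter from z = 5 to 34 mm, to be gripped from above.
- rotor: Steel blade rotor, about 240 g, upright in the stand. Origin on its axis at the underside of its shoulder (on the stand's top at the start), z up. Shoulder disc 48 mm across, 8 mm thick; blades along +x and -x, 40 mm long, z = 9 to 17 mm; above them the grip block, 26 (x) x 22 (y) mm, z = 16 to 54 mm: grip it across y. Red dot on its top on the key's side (+x).
- rotor_tip (a point): Centre of the shaft's lower end, 36 mm below the rotor's origin; turns with the rotor. Shaft 22 mm in diameter, last 3.5 mm tapered to 16 mm. One key on the +x side, 6 mm wide, reaching 16 mm from the axis, from 12 to 32 mm above this point: the tip enters the bore 12 mm before the key meets the hub's face.
- amber_bottle: Brown glass bottle with a white cap, 44 mm across, 100 mm tall, origin under its centre. Leave it alone.
- white_jar: White ointment jar, 68 mm across, 50 mm tall, origin under its centre. Leave it alone.
- powder_tub: White tub with a green band, 79 mm across, 80 mm tall, origin under its centre. Leave it alone.
Things that resemble listed ones, but are neither listed nor needed, are in the scene too. Leave any blue or pink look-alike of the rotor alone.

How it is judged (in metres and radians):
On the way, in this order (a step that is already met when the one before it is completed fails the run):
1. the lock pin sits through fork and lug, its head on the fork, and has been let go (z of lock_pin in the frame of fork_hole between -0.003 and 0.003 m and horizontal distance between lock_pin and fork_hole below 0.003 m and angle between lock_pin's own z axis and vertical below 0.12 rad and contact force between the fingers and lock_pin below 0.1 N), for 0.2 s.
2. the rotor is home in the locked hub, key in its keyway (z of lock_pin in the frame of fork_hole between -0.003 and 0.003 m and horizontal distance between lock_pin and fork_hole below 0.003 m and angle between lock_pin's own z axis and vertical below 0.12 rad and z of rotor in the frame of hub_mouth between -0.003 and 0.002 m and horizontal distance between rotor and hub_mouth below 0.003 m and angle between rotor's own z axis and vertical below 0.08 rad and angle between the x axis of rotor and the x axis of hub_mouth, either way round below 0.2 rad and value of joint ejector above 0.0075 m), for 0.2 s.
At the end, for the whole second after the job is handed in: Rotor upright in the hub, shoulder within 2 mm of its face, axes within 3 mm, key in the keyway, ejector down 7.5 mm or more, at rest; fingers still grip it and press it into the hub (over 4 N). Pin in fork and lug, head within 3 mm of the fork. Bystanders moved under 25 mm (all of step 2 and contact force between the fingers and rotor above 2 N and contact force between rotor and drive_hub above 4 N and linear speed of rotor below 0.02 m/s); the arm keeps its last pose, push and grip.
It fails at once if the brown glass bottle is shifted by more than 25 mm or tipped (distance of amber_bottle from where it was at the start of the episode above 0.025 m or angle between amber_bottle's own z axis and vertical above 0.4 rad).
It fails at once if the white ointment jar is shifted by more than 25 mm or tipped (distance of white_jar from where it was at the start of the episode above 0.025 m or angle between white_jar's own z axis and vertical above 0.4 rad).
It fails at once if the white tub with the green band is shifted by more than 25 mm or tipped (distance of powder_tub from where it was at the start of the episode above 0.025 m or angle between powder_tub's own z axis and vertical above 0.4 rad).
It also fails if it takes over 61 s, if anything falls off the work surface, if the arm or the gripper's body presses on something with over 40 N, if the wrist force passes 120 N, or if a joint passes its speed limit or range.

## Working session

There is one attempt and no reset: what is moved stays moved. The work goes in short steps, Python scripts to look and compute and a tool call to move; the robot and the scene stay as the last step left them, time stands still between calls to the robot, and variables do not carry over. Pictures are saved under pics/ and viewed, and the job is handed in when it is done.

Besides the shell and the picture viewer there is one more tool, called after "Call:" by a JSON object that holds its "api" and its "payload", one argument or row to a line. play_rows: Moves the arm, as the interface text tells. Its arguments: {"type":"object","properties":{"commands":{"type":"array"}},"required":["commands"]}

```bash
mkdir -p pics; cat > h.py <<'E'
import numpy as np, cv2
from station import ctrl
def K(m): return np.array([[m['fx'],0,m['cx']],[0,m['fy'],m['cy']],[0,0,1.]])
def cam(name):
    m=ctrl.camera_model(name)
    if 'T_tool_cam' in m:
        s=ctrl.state(); T=np.eye(4); T[:3,:3]=np.array(s['tcp_rot']); T[:3,3]=s['eef_pos']
        W=T@np.array(m['T_tool_cam']); R=W[:3,:3].T; t=-R@W[:3,3]
    else:
        R=cv2.Rodrigues(np.array(m['rvec'],float))[0]; t=np.array(m['tvec'],float).ravel()
    return K(m),R,t
def pix(c,P):
    k,R,t=c; q=(k@(R@np.atleast_2d(P).T+t[:,None])).T; return q[:,:2]/q[:,2:]
def atz(c,uv,z):
    k,R,t=c; d=R.T@np.linalg.inv(k)@np.array([uv[0],uv[1],1.]); o=-R.T@t
    return o+d*(z-o[2])/d[2]
def grab(name,f,crop=None,scale=1):
    im=np.array(ctrl.grab_frame(name)); im=im[:,:,::-1].copy(); cv2.imwrite('pics/raw_'+f,im)
    if crop: x,y,w,h=crop; im=im[y:y+h,x:x+w]
    if scale!=1: im=cv2.resize(im,None,fx=scale,fy=scale,interpolation=cv2.INTER_CUBIC)
    cv2.imwrite('pics/'+f,im); return im
E
python3 - <<'E'
from h import *
s=ctrl.state(); print({k:np.round(v,3).tolist() for k,v in s.items()})
for n in ('scene','top','wrist'):
    c=cam(n); print(n,c[0].round(1).tolist(),(-c[1].T@c[2]).round(3), c[1].round(2).tolist())
    grab(n,n+'0.png',scale=1.5)
    for t in (['mill','drive_hub','parts_stand','lock_pin','rotor','amber_bottle','white_jar','powder_tub'] if n!='wrist' else ['lock_pin','rotor']):
        print(n,t,[(np.round(d['box'],0).tolist(),round(d['score'],2)) for d in ctrl.spot_in(t,n)])
E
```

```text
{'time_s': 0.0, 'qpos': [57.882, 2.792, 5.59, 92.935, -0.001, 82.677], 'joint_velocities': [-0.077, 0.05, -0.109, -0.02, 0.002, -0.043], 'joint_torque': [0.0, -33.878, 32.002, 0.02, -0.0, 0.0], 'eef_pos': [0.22, 0.476, 0.23], 'tcp_rot': [[-0.908, 0.419, -0.001], [0.419, 0.908, -0.002], [0.0, -0.002, -1.0]], 'wrist_force': [-0.514, -0.03, 0.258], 'ft_torque': [0.032, 0.027, -0.007], 'width': 0.085}
scene [[471.2, 0.0, 260.1], [0.0, 471.2, 191.2], [0.0, 0.0, 1.0]] [-0.35  -0.646  1.335] [[0.58, -0.81, -0.0], [-0.6, -0.43, -0.67], [0.55, 0.39, -0.74]]
scene mill [([140.0, 132.0, 51.0, 62.0], 0.71)]
scene drive_hub [([158.0, 148.0, 16.0, 17.0], 0.5)]
scene parts_stand [([261.0, 219.0, 38.0, 42.0], 0.94)]
scene lock_pin [([271.0, 239.0, 6.0, 11.0], 0.6)]
scene rotor [([319.0, 226.0, 23.0, 16.0], 0.81), ([275.0, 220.0, 16.0, 18.0], 0.55), ([300.0, 245.0, 18.0, 20.0], 0.53)]
scene amber_bottle [([194.0, 126.0, 16.0, 27.0], 0.69)]
scene white_jar [([330.0, 263.0, 21.0, 30.0], 0.64), ([157.0, 148.0, 18.0, 19.0], 0.19)]
scene powder_tub [([332.0, 196.0, 22.0, 34.0], 0.6)]
top [[381.6, 0.0, 259.9], [0.0, 381.6, 191.0], [0.0, 0.0, 1.0]] [0.357 0.021 1.208] [[0.01, -1.0, -0.01], [-0.98, -0.01, -0.17], [0.17, 0.01, -0.98]]
top mill [([88.0, 165.0, 83.0, 87.0], 0.84)]
top drive_hub [([125.0, 200.0, 16.0, 26.0], 0.91), ([88.0, 163.0, 78.0, 86.0], 0.44)]
top parts_stand [([299.0, 204.0, 31.0, 40.0], 0.61)]
top lock_pin [([312.0, 233.0, 9.0, 8.0], 0.42)]
top rotor [([344.0, 219.0, 23.0, 16.0], 0.78), ([348.0, 184.0, 26.0, 14.0], 0.59), ([306.0, 204.0, 15.0, 26.0], 0.53)]
top amber_bottle [([137.0, 139.0, 20.0, 19.0], 0.61)]
top white_jar [([378.0, 213.0, 28.0, 21.0], 0.67)]
top powder_tub [([337.0, 135.0, 30.0, 31.0], 0.9), ([90.0, 162.0, 80.0, 86.0], 0.3)]
wrist [[286.3, 0.0, 256.7], [0.0, 286.3, 191.6], [0.0, 0.0, 1.0]] [0.151 0.51  0.374] [[0.42, 0.91, -0.0], [0.87, -0.4, 0.3], [0.27, -0.13, -0.95]]
wrist lock_pin []
wrist rotor []
```

View pics/scene0.png

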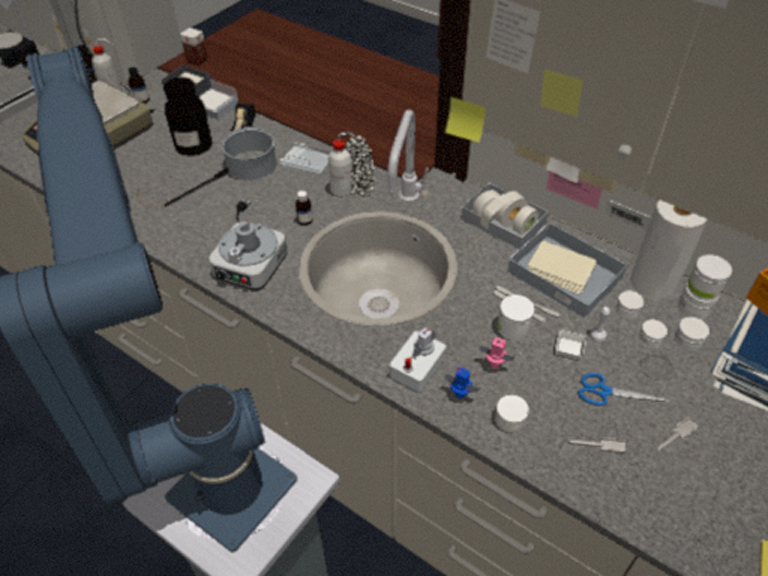

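View pics/top0.png

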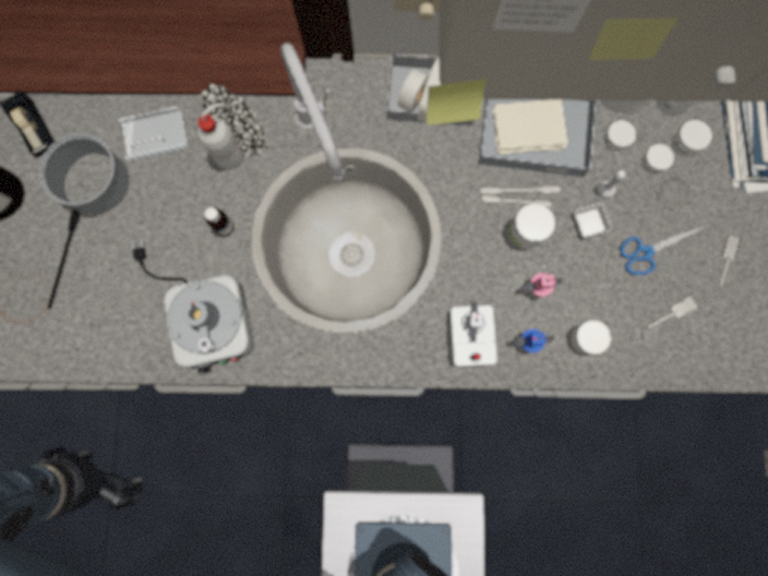

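View pics/wrist0.png

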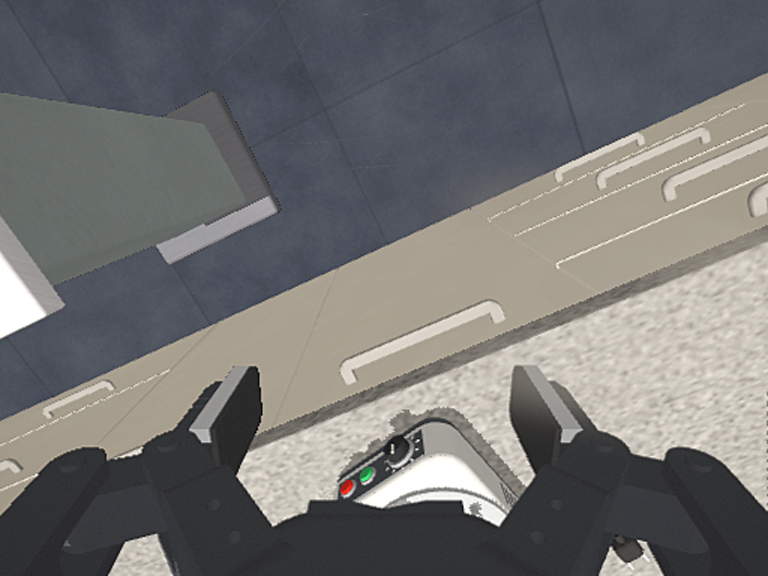

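```bash
python3 - <<'E'
from h import *
a=cv2.imread('pics/raw_top0.png'); 
l=cv2.resize(a[125:265,290:410],None,fx=4,fy=4,interpolation=cv2.INTER_CUBIC); r=cv2.resize(a[125:265,80:180],None,fx=3,fy=4*1.0,interpolation=cv2.INTER_CUBIC)
r=cv2.resize(a[155:260,80:170],None,fx=4,fy=4,interpolation=cv2.INTER_CUBIC)
r=cv2.copyMakeBorder(r,0,l.shape[0]-r.shape[0],0,0,0)
cv2.imwrite('pics/c0.png',np.hstack([r,l])[:, :800+40][:600,:])
c=cam('top')
for n,uv,z in [('stand',(314.5,224),.048),('pin',(316.5,237),.07),('rotor',(313.5,217),.08),('bottle',(147,148),.1),('jar',(392,223),.05),('tub',(352,150),.08),('hub',(133,208),.125)]: print(n,atz(c,uv,z).round(3))
E
```

```text
stand [ 0.462 -0.134  0.048]
pin [ 0.422 -0.137  0.07 ]
rotor [ 0.48  -0.127  0.08 ]
bottle [0.68  0.375 0.1  ]
jar [ 0.468 -0.369  0.05 ]
tub [ 0.687 -0.247  0.08 ]
hub [0.494 0.395 0.125]
```

View pics/c0.png

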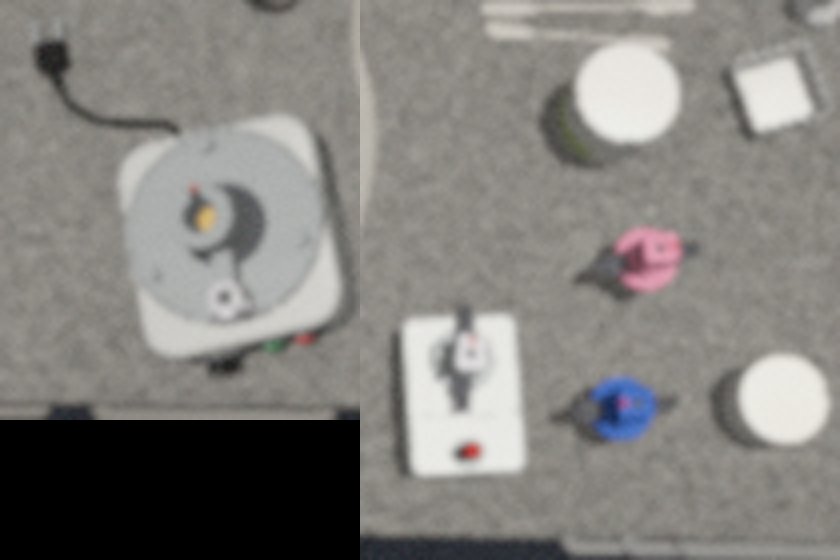

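Candidates in the top image: the steel rotor in the stand (raw px 313,214), a blue look-alike (356,227) and a pink one (360,189). For the pin there is only the red grip at (316,237). By the description I want the steel rotor and the red pin in the white stand, and I'll check that in a close crop from above.

```bash
cat >> h.py <<'E'
import math,json
def th():
    R=np.array(ctrl.state()['tcp_rot']); return math.degrees(math.atan2(R[1,0],R[0,0]))
def plan(target,theta,n,start=None,dec=2):
    """n equal rows; prints rounded rows and the predicted end"""
    s=ctrl.state(); p=np.array(s['eef_pos'],float) if start is None else np.array(start[:3],float)
    a=th() if start is None else start[3]
    d=np.array(target)-p; da=(theta-a+180)%360-180
    rows=[]
    for i in range(n):
        step=(np.array(target)-p)/(n-i); c,q=math.cos(math.radians(a)),math.sin(math.radians(a))
        r=np.round([(step@[c,q,0])/.04,(step@[q,-c,0])/.04,-step[2]/.04, -((theta-a+180)%360-180)/(n-i)/8],dec)
        # assume shift along axes at row start
        p=p+.04*(r[0]*np.array([c,q,0])+r[1]*np.array([q,-c,0])+r[2]*np.array([0,0,-1])); a-=8*r[3]
        rows.append(dict(x=r[0],y=r[1],z=r[2],turn=r[3]))
    for i in range(0,n,8): print(json.dumps(rows[i:i+8]))
    print('end',p.round(4),round(a,2),'max',max(abs(v) for r in rows for v in r.values()))
    return p,a
E
python3 - <<'E'
from h import *
plan([.45,-.13,.25],180,20)
E
```

```text
[{"x": -0.58, "y": -0.57, "z": -0.02, "turn": -0.15}, {"x": -0.57, "y": -0.58, "z": -0.02, "turn": -0.16}, {"x": -0.55, "y": -0.59, "z": -0.02, "turn": -0.15}, {"x": -0.54, "y": -0.6, "z": -0.02, "turn": -0.16}, {"x": -0.53, "y": -0.62, "z": -0.02, "turn": -0.15}, {"x": -0.51, "y": -0.63, "z": -0.02, "turn": -0.16}, {"x": -0.5, "y": -0.64, "z": -0.02, "turn": -0.15}, {"x": -0.49, "y": -0.65, "z": -0.03, "turn": -0.16}]
[{"x": -0.47, "y": -0.66, "z": -0.02, "turn": -0.15}, {"x": -0.46, "y": -0.67, "z": -0.03, "turn": -0.16}, {"x": -0.44, "y": -0.68, "z": -0.02, "turn": -0.15}, {"x": -0.43, "y": -0.69, "z": -0.03, "turn": -0.16}, {"x": -0.41, "y": -0.7, "z": -0.02, "turn": -0.15}, {"x": -0.4, "y": -0.7, "z": -0.03, "turn": -0.16}, {"x": -0.38, "y": -0.71, "z": -0.02, "turn": -0.15}, {"x": -0.37, "y": -0.72, "z": -0.03, "turn": -0.16}]
[{"x": -0.35, "y": -0.73, "z": -0.02, "turn": -0.15}, {"x": -0.34, "y": -0.74, "z": -0.03, "turn": -0.16}, {"x": -0.32, "y": -0.74, "z": -0.02, "turn": -0.15}, {"x": -0.31, "y": -0.75, "z": -0.03, "turn": -0.16}]
end [ 0.45   -0.1298  0.2501] 180.01 max 0.75
```

Call:
{"api": "play_rows", "payload": {
  "commands": [
    {"grip":-1,"x":-0.6,"y":-0.6,"z":0,"turn":-0.15},
    {"grip":-1,"x":-0.55,"y":-0.6,"z":-0.05,"turn":-0.15},
    {"grip":-1,"x":-0.55,"y":-0.6,"z":0,"turn":-0.15},
    {"grip":-1,"x":-0.55,"y":-0.6,"z":-0.05,"turn":-0.15},
    {"grip":-1,"x":-0.55,"y":-0.6,"z":-0.05,"turn":-0.15},
    {"grip":-1,"x":-0.5,"y":-0.65,"z":-0.05,"turn":-0.15},
    {"grip":-1,"x":-0.5,"y":-0.65,"z":-0.05,"turn":-0.15},
    {"grip":-1,"x":-0.5,"y":-0.65,"z":0,"turn":-0.15}
  ]
}}

```text
time_s: 2.05
eef_pos: [0.3119, 0.2295, 0.2417]
tcp_rot: [[-0.965, 0.261, 0.001], [0.261, 0.965, 0.0], [-0.001, 0.001, -1.0]]
wrist_force: [0.1, -0.2, 0.1]
width: 0.0855
```

Call:
{"api": "play_rows", "payload": {
  "commands": [
    {"grip":-1,"x":-0.45,"y":-0.65,"z":-0.05,"turn":-0.15},
    {"grip":-1,"x":-0.45,"y":-0.65,"z":0,"turn":-0.15},
    {"grip":-1,"x":-0.45,"y":-0.7,"z":-0.05,"turn":-0.15},
    {"grip":-1,"x":-0.45,"y":-0.7,"z":0,"turn":-0.15},
    {"grip":-1,"x":-0.4,"y":-0.7,"z":-0.05,"turn":-0.15},
    {"grip":-1,"x":-0.4,"y":-0.7,"z":0,"turn":-0.15},
    {"grip":-1,"x":-0.4,"y":-0.7,"z":0,"turn":-0.15},
    {"grip":-1,"x":-0.35,"y":-0.7,"z":0,"turn":-0.2}
  ]
}}

```text
time_s: 3.05
eef_pos: [0.4015, -0.0124, 0.2475]
tcp_rot: [[-0.996, 0.09, 0.001], [0.09, 0.996, -0.0], [-0.001, 0.0, -1.0]]
wrist_force: [-0.3, -0.2, 0.3]
width: 0.0853
```

Call:
{"api": "play_rows", "payload": {
  "commands": [
    {"grip":-1,"x":-0.35,"y":-0.75,"turn":-0.2},
    {"grip":-1,"x":-0.35,"y":-0.75,"turn":-0.2},
    {"grip":-1,"x":-0.3,"y":-0.75,"turn":-0.2},
    {"grip":-1,"x":-0.3,"y":-0.75,"turn":-0.15},
    {"grip":-1,"x":0,"y":0,"z":0,"turn":0},
    {"grip":-1,"x":0,"y":0,"z":0,"turn":0}
  ]
}}

```text
validation failed for argument at $.co...
```

```bash
python3 - <<'E'
from h import *
s=ctrl.state(); print(s['time_s'],np.round(s['eef_pos'],4),th(),np.round(s['qpos'],1),np.round(s['wrist_force'],2))
c=cam('wrist'); print(c[1].tolist(),c[2])
grab('wrist','w1.png',scale=1.5)
for t in ('lock_pin','rotor','parts_stand'): print(t,[(np.round(d['box'],1).tolist(),round(d['score'],2)) for d in ctrl.spot_in(t,'wrist')])
E
```

```text
3.05 [ 0.4015 -0.0124  0.2475] 174.8415524135741 [-11.4 -15.3  -9.   96.3   0.   -6.2] [-0.26 -0.24  0.31]
[[0.08903179217822026, 0.9960283180785484, -0.0009641406289402408], [0.9493159717740317, -0.08456328204286118, 0.3027345983941472], [0.30145070196677315, -0.02786827794747387, -0.9530744112439399]] [-0.02420954 -0.42700675  0.27385016]
lock_pin [([140.9, 187.7, 26.0, 18.9], 0.91)]
rotor [([67.0, 277.5, 38.8, 31.9], 0.91), ([150.4, 218.2, 34.7, 42.5], 0.85), ([39.3, 202.6, 60.5, 48.3], 0.76)]
parts_stand []
```

View pics/w1.png

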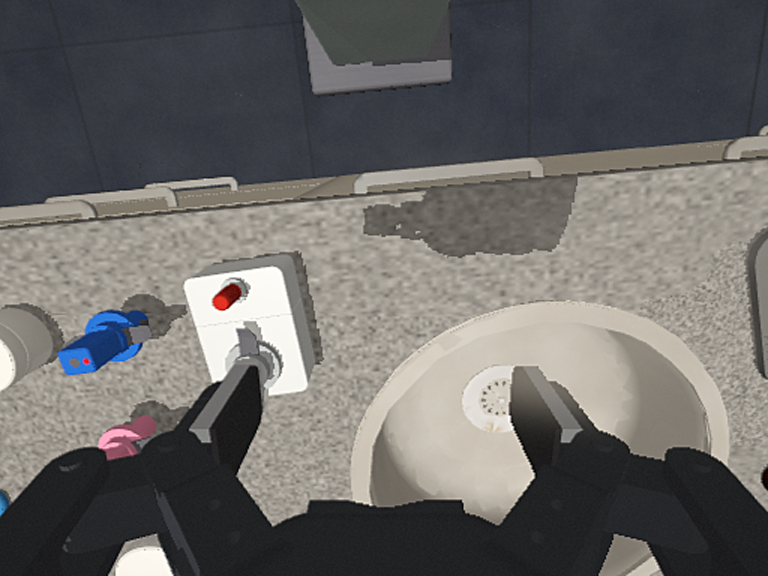

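Call:
{"api": "play_rows", "payload": {
  "commands": [
    {"grip":-1,"x":-0.15,"y":-0.75,"z":0,"turn":-0.15},
    {"grip":-1,"x":-0.15,"y":-0.75,"z":0,"turn":-0.15},
    {"grip":-1,"x":-0.1,"y":-0.75,"z":0,"turn":-0.15},
    {"grip":-1,"x":-0.1,"y":-0.75,"z":0,"turn":-0.1},
    {"grip":-1,"x":0,"y":0,"z":0,"turn":0},
    {"grip":-1,"x":0,"y":0,"z":0,"turn":0}
  ]
}}

```text
time_s: 4.0
eef_pos: [0.4139, -0.1312, 0.2475]
tcp_rot: [[-1.0, 0.013, -0.0], [0.013, 1.0, 0.001], [0.0, 0.001, -1.0]]
wrist_force: [0.3, 0.1, 0.1]
width: 0.0856
```

```bash
python3 - <<'E'
from h import *
s=ctrl.state(); print(s['time_s'],np.round(s['eef_pos'],4),th(),np.round(s['qpos'],1),np.round(s['wrist_force'],2))
c=cam('wrist'); np.savez('w2.npz',k=c[0],R=c[1],t=c[2])
grab('wrist','w2.png',(150,110,220,160),3.6)
for t in ('lock_pin','rotor','parts_stand'): print(t,[(np.round(d['box'],1).tolist(),round(d['score'],2)) for d in ctrl.spot_in(t,'wrist')])
E
```

```text
4.0 [ 0.4139 -0.1312  0.2475] 179.2477316492911 [-26.5 -10.4  -5.   95.5   0.  -25.7] [0.31 0.11 0.11]
lock_pin [([240.6, 168.7, 19.6, 17.4], 0.55)]
rotor [([232.0, 200.2, 41.1, 61.5], 0.75), ([124.2, 183.6, 64.2, 41.9], 0.62)]
parts_stand [([215.5, 151.4, 68.3, 99.7], 0.81), ([241.1, 167.7, 17.9, 21.7], 0.34)]
```

View pics/w2.png

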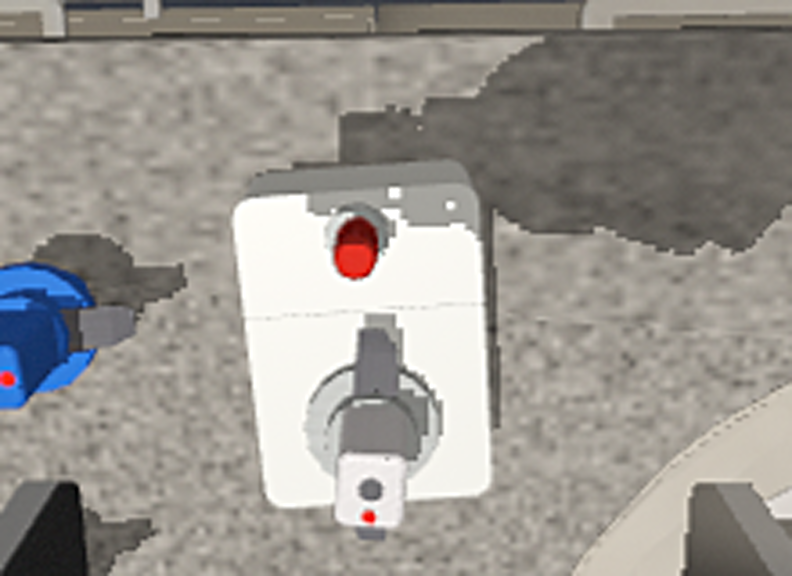

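```bash
python3 - <<'E'
from h import *
d=np.load('w2.npz'); c=(d['k'],d['R'],d['t'])
f=lambda u,v,z: atz(c,(150+(u+.5)/3.6-.5,110+(v+.5)/3.6-.5),z)
print('pin top',f(355,262,.082).round(4),'pin head',f(358,230,.053).round(4))
ps=[f(u,v,.102) for u,v in ((340,453),(405,456),(402,528),(337,522))]
print('rotor',np.mean(ps,0).round(4),[p.round(4).tolist() for p in ps])
print('hole',f(371,489,.102).round(4),'dot',f(368,517,.102).round(4))
q=[f(u,v,.048) for u,v in ((233,200),(475,185),(492,492),(270,507))]
print('stand',np.mean(q,0).round(4),[p.round(4).tolist() for p in q])
b=np.mean(q,0)
e=(q[3]-q[0]); print(math.degrees(math.atan2(e[1],e[0]))); e=(q[2]-q[1]); print(math.degrees(math.atan2(e[1],e[0])));e=(q[0]-q[1]); print(math.degrees(math.atan2(e[1],e[0]))+0)
im=cv2.imread('pics/raw_w2.png').astype(int); B,G,R=im[...,0],im[...,1],im[...,2]
m=((R>150)&(G<70)&(B<70)).astype(np.uint8); n,l,st,ce=cv2.connectedComponentsWithStats(m)
print(st[1:],ce[1:])
E
```

```text
pin top [ 0.4239 -0.1398  0.082 ] pin head [ 0.4209 -0.1395  0.053 ]
rotor [ 0.4923 -0.1357  0.102 ] [[0.4794, -0.145, 0.102], [0.4806, -0.125, 0.102], [0.5057, -0.1261, 0.102], [0.5033, -0.1466, 0.102]]
hole [ 0.4918 -0.1357  0.102 ] dot [ 0.5017 -0.1368  0.102 ]
stand [ 0.4672 -0.1371  0.048 ] [[0.4112, -0.1818, 0.048], [0.407, -0.1, 0.048], [0.5226, -0.092, 0.048], [0.5279, -0.1746, 0.048]]
3.5070592380284413
3.919198520203327
-87.09414493075185
[[243 178  11   9  85]
 [150 214   4   3   9]
 [251 252   3   3   8]] [[248.01176471 181.72941176]
 [151.66666667 215.11111111]
 [252.125      253.125     ]]
```

The crop shows the steel rotor (grip top near raw px 253,246, red dot on the far side) and the red pin grip (248,182) in the white stand, with the blue one left of it. Positions agree with the stand's hole layout, so I'm going for the pin.

```bash
python3 - <<'E'
from h import *
plan([.4235,-.1398,.057],180,1)
E
```

```text
[{"x": -0.24, "y": -0.21, "z": 4.76, "turn": -0.09}]
end [ 0.4235 -0.1399  0.0571] 180.01 max 4.76
```

Call:
{"api": "play_rows", "payload": {
  "commands": [
    {"grip":-0.6,"x":-0.12,"y":-0.11,"z":0.8,"turn":-0.05},
    {"grip":-0.6,"x":-0.12,"y":-0.1,"z":0.9,"turn":-0.04},
    {"grip":-0.6,"x":0,"y":0,"z":0.9,"turn":0},
    {"grip":-0.6,"x":0,"y":0,"z":0.9,"turn":0},
    {"grip":-0.6,"x":0,"y":0,"z":0,"turn":0},
    {"grip":-0.6,"x":0,"y":0,"z":0,"turn":0}
  ]
}}

```text
time_s: 4.95
eef_pos: [0.4243, -0.1408, 0.1087]
tcp_rot: [[-1.0, 0.001, 0.002], [0.001, 1.0, -0.001], [-0.002, -0.001, -1.0]]
wrist_force: [0.8, 0.4, -0.1]
width: 0.0685
```

```bash
python3 - <<'E'
from h import *
s=ctrl.state(); print(s['time_s'],np.round(s['eef_pos'],4),th(),np.round(s['wrist_force'],2),s['width'])
c=cam('wrist'); np.savez('w3.npz',k=c[0],R=c[1],t=c[2])
grab('wrist','w3.png',scale=1.5)
print(pix(c,[[.4235,-.1398,.082],[.4235,-.1398,.053]]))
plan([.4235,-.1398,.057],180,2)
E
```

```text
4.95 [ 0.4243 -0.1408  0.1087] 179.9555576436723 [ 0.78  0.45 -0.11] 0.06850591216150019
[[256.84870309 224.52053999]
 [256.90085916 208.3560045 ]]
[{"x": 0.02, "y": 0.02, "z": 0.66, "turn": -0.0}, {"x": 0.01, "y": 0.02, "z": 0.65, "turn": -0.01}]
end [ 0.4236 -0.1396  0.057 ] 180.03 max 0.66
```

View pics/w3.png

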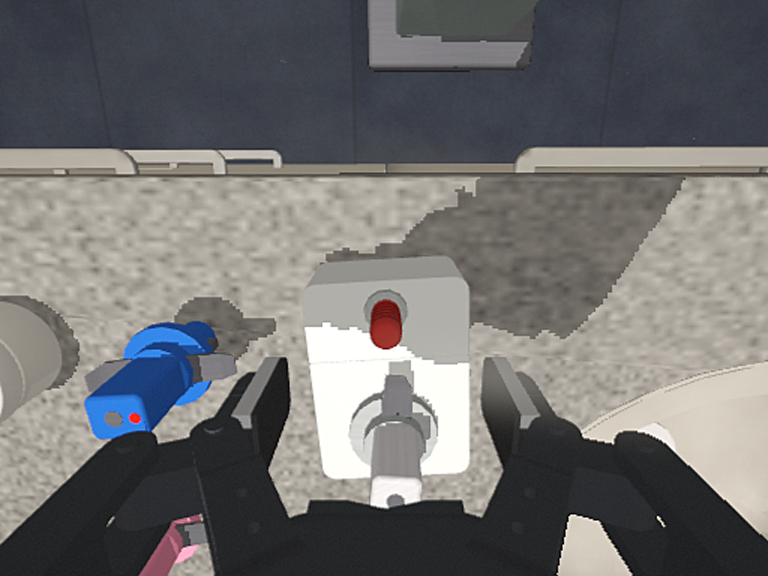

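Call:
{"api": "play_rows", "payload": {
  "commands": [
    {"grip":-0.6,"x":0.02,"y":0.02,"z":0.65,"turn":0},
    {"grip":-0.6,"x":0.02,"y":0.02,"z":0.6,"turn":0},
    {"grip":-0.6,"x":0,"y":0,"z":0,"turn":0},
    {"grip":0.2,"x":0,"y":0,"z":0,"turn":0},
    {"grip":1,"x":0,"y":0,"z":0,"turn":0},
    {"grip":1,"x":0,"y":0,"z":0,"turn":0},
    {"grip":1,"x":0,"y":0,"z":0,"turn":0},
    {"grip":1,"x":0,"y":0,"z":0,"turn":0}
  ]
}}

```text
time_s: 6.0
eef_pos: [0.4229, -0.1397, 0.0586]
tcp_rot: [[-1.0, 0.001, 0.002], [0.001, 1.0, -0.001], [-0.002, -0.001, -1.0]]
wrist_force: [0.0, 0.4, 5.2]
width: 0.0119
```

Call:
{"api": "play_rows", "payload": {
  "commands": [
    {"grip":1,"x":0,"y":0,"z":0,"turn":0},
    {"grip":1,"x":0,"y":0,"z":0,"turn":0}
  ]
}}

```text
time_s: 6.25
eef_pos: [0.4229, -0.1397, 0.0586]
tcp_rot: [[-1.0, 0.001, 0.002], [0.001, 1.0, -0.001], [-0.002, -0.001, -1.0]]
wrist_force: [-0.5, -0.6, 5.5]
width: 0.0121
```

```bash
python3 - <<'E'
from h import *
c=cam('top')
h=atz(c,(80+207/4,155+216/4),.125); f=atz(c,(80+224/4,155+298/4),.1); print(h,f,np.linalg.norm((h-f)[:2]),math.degrees(math.atan2(*(h-f)[1::-1])))
print(atz(c,(80+193/4,155+190/4),.125))
p,a=plan([.4229,-.1397,.2],180,3)
plan([.41,.34,.2],190,15,start=[*p,a])
E
```

```text
[0.49144754 0.39860761 0.125     ] [0.43478665 0.39058954 0.1       ] 0.05722540258831448 8.054435670144372
[0.51011929 0.41006825 0.125     ]
[{"x": -0.0, "y": 0.0, "z": -1.18, "turn": -0.0}, {"x": -0.0, "y": 0.0, "z": -1.18, "turn": -0.01}, {"x": -0.0, "y": 0.0, "z": -1.18, "turn": -0.0}]
end [ 0.4229 -0.1397  0.2002] 180.0 max 1.18
[{"x": 0.02, "y": 0.8, "z": 0.0, "turn": -0.08}, {"x": 0.01, "y": 0.8, "z": 0.0, "turn": -0.08}, {"x": 0.0, "y": 0.8, "z": 0.0, "turn": -0.08}, {"x": -0.0, "y": 0.8, "z": 0.0, "turn": -0.08}, {"x": -0.01, "y": 0.8, "z": 0.0, "turn": -0.08}, {"x": -0.02, "y": 0.8, "z": 0.0, "turn": -0.09}, {"x": -0.03, "y": 0.8, "z": 0.0, "turn": -0.08}, {"x": -0.04, "y": 0.8, "z": 0.0, "turn": -0.09}]
[{"x": -0.05, "y": 0.8, "z": 0.0, "turn": -0.08}, {"x": -0.06, "y": 0.8, "z": 0.0, "turn": -0.09}, {"x": -0.07, "y": 0.79, "z": 0.0, "turn": -0.08}, {"x": -0.08, "y": 0.8, "z": 0.0, "turn": -0.09}, {"x": -0.09, "y": 0.79, "z": 0.0, "turn": -0.08}, {"x": -0.11, "y": 0.79, "z": 0.0, "turn": -0.09}, {"x": -0.11, "y": 0.79, "z": 0.0, "turn": -0.08}]
end [0.4099 0.3398 0.2002] 190.0 max 0.8
```

Call:
{"api": "play_rows", "payload": {
  "commands": [
    {"grip":1,"x":0,"y":0,"z":-0.3,"turn":0},
    {"grip":1,"x":0,"y":0,"z":-0.7,"turn":0},
    {"grip":1,"x":0,"y":0,"z":-0.9,"turn":0},
    {"grip":1,"x":0,"y":0.4,"z":-0.9,"turn":-0.05},
    {"grip":1,"x":0,"y":0.8,"z":-0.7,"turn":-0.1},
    {"grip":1,"x":0,"y":0.8,"z":0,"turn":-0.1},
    {"grip":1,"x":0,"y":0.8,"z":0,"turn":-0.1},
    {"grip":1,"x":0,"y":0.8,"z":0,"turn":-0.1}
  ]
}}

```text
time_s: 7.25
eef_pos: [0.4179, 0.006, 0.1974]
tcp_rot: [[-0.998, -0.062, -0.001], [-0.062, 0.998, 0.001], [0.001, 0.001, -1.0]]
wrist_force: [-0.1, 0.5, -1.5]
width: 0.0119
```

Call:
{"api": "play_rows", "payload": {
  "commands": [
    {"grip":1,"x":0,"y":0.8,"z":0,"turn":-0.1},
    {"grip":1,"x":0,"y":0.8,"z":0,"turn":-0.1},
    {"grip":1,"x":0,"y":0.8,"z":0,"turn":-0.1},
    {"grip":1,"x":-0.1,"y":0.8,"z":0,"turn":-0.1},
    {"grip":1,"x":-0.1,"y":0.8,"z":0,"turn":-0.1},
    {"grip":1,"x":-0.1,"y":0.8,"z":0,"turn":-0.1},
    {"grip":1,"x":-0.1,"y":0.8,"z":0,"turn":-0.1},
    {"grip":1,"x":-0.1,"y":0.8,"z":0,"turn":-0.1}
  ]
}}

```text
time_s: 8.25
eef_pos: [0.4094, 0.2626, 0.1971]
tcp_rot: [[-0.985, -0.173, -0.002], [-0.173, 0.985, -0.0], [0.002, -0.0, -1.0]]
wrist_force: [0.4, -0.9, -0.2]
width: 0.0118
```

```bash
python3 - <<'E'
from h import *
s=ctrl.state(); print(s['time_s'],np.round(s['eef_pos'],4),th(),np.round(s['qpos'],1),s['width'])
plan([.43,.39,.23],190,3)
E
```

```text
8.25 [0.4094 0.2626 0.1971] -170.04068203994137 [24.8 -3.2 -4.2 89.2  0.  14.8] 0.011768246326958144
[{"x": -0.35, "y": 1.02, "z": -0.27, "turn": -0.0}, {"x": -0.35, "y": 1.01, "z": -0.28, "turn": -0.0}, {"x": -0.36, "y": 1.02, "z": -0.27, "turn": -0.01}]
end [0.43   0.3901 0.2299] -169.96 max 1.02
```

Call:
{"api": "play_rows", "payload": {
  "commands": [
    {"grip":1,"x":-0.3,"y":0.8,"z":-0.2,"turn":0},
    {"grip":1,"x":-0.25,"y":0.8,"z":-0.2,"turn":0},
    {"grip":1,"x":-0.25,"y":0.8,"z":-0.2,"turn":0},
    {"grip":1,"x":-0.25,"y":0.65,"z":-0.2,"turn":0},
    {"grip":1,"x":0,"y":0,"z":0,"turn":0},
    {"grip":1,"x":0,"y":0,"z":0,"turn":0}
  ]
}}

```text
time_s: 9.0
eef_pos: [0.43, 0.3885, 0.2288]
tcp_rot: [[-0.985, -0.172, -0.002], [-0.172, 0.985, -0.001], [0.002, -0.001, -1.0]]
wrist_force: [-0.5, 0.3, -0.1]
width: 0.0117
```

```bash
python3 - <<'E'
from h import *
s=ctrl.state(); print(s['time_s'],np.round(s['eef_pos'],4),th(),np.round(s['wrist_force'],2),s['width'])
c=cam('wrist'); np.savez('w4.npz',k=c[0],R=c[1],t=c[2])
grab('wrist','w4.png',scale=1.5)
for t in ('lock_pin','drive_hub','hub_mouth','fork_hole','mill'): print(t,[(np.round(d['box'],1).tolist(),round(d['score'],2)) for d in ctrl.spot_in(t,'wrist')])
E
```

```text
9.0 [0.43   0.3885 0.2288] -170.07086097622175 [-0.54  0.31 -0.13] 0.011664911952509323
lock_pin [([240.7, 215.3, 34.6, 65.0], 0.71), ([249.4, 194.3, 33.1, 45.4], 0.65)]
drive_hub [([251.1, 190.8, 29.7, 41.5], 0.59)]
hub_mouth [([243.9, 191.7, 42.9, 50.8], 0.79)]
fork_hole [([191.0, 135.2, 169.7, 194.8], 0.98)]
mill [([191.1, 134.6, 172.8, 195.3], 0.78)]
```

View pics/w4.png

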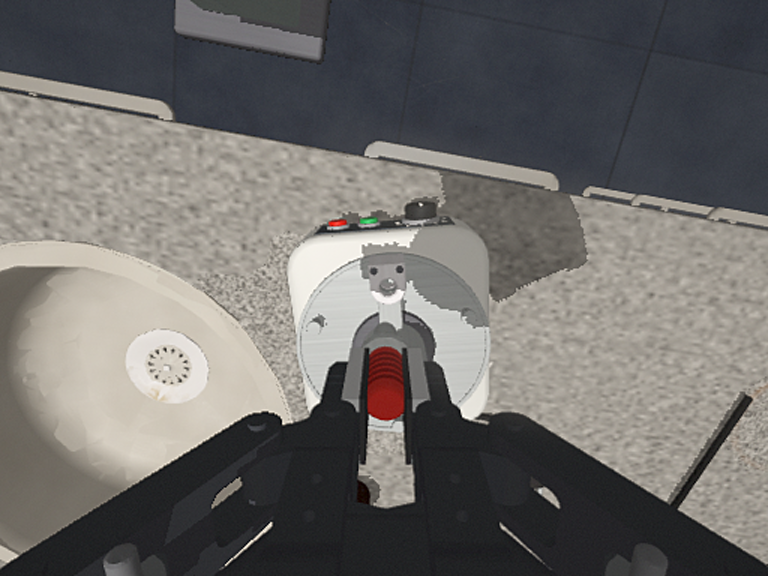

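```bash
python3 - <<'E'
from h import *
im=cv2.imread('pics/raw_w4.png'); cr=im[160:290,205:315]
cv2.imwrite('pics/w4c.png',cv2.resize(cr[:, :],None,fx=4.6,fy=4.6,interpolation=cv2.INTER_CUBIC))
d=np.load('w4.npz'); c=(d['k'],d['R'],d['t'])
s=ctrl.state(); p=np.array(s['eef_pos'])
uv=pix(c,[p+[0,0,-.038],p+[0,0,-.010],p+[0,0,-.005],p+[0,0,.024]]); print(uv.round(1),((uv-[205,160])*4.6).round(0))
E
```

```text
[[255.3 219.6]
 [255.  238.4]
 [254.9 242.3]
 [254.4 271. ]] [[231. 274.]
 [230. 360.]
 [230. 379.]
 [227. 510.]]
```

View pics/w4c.png

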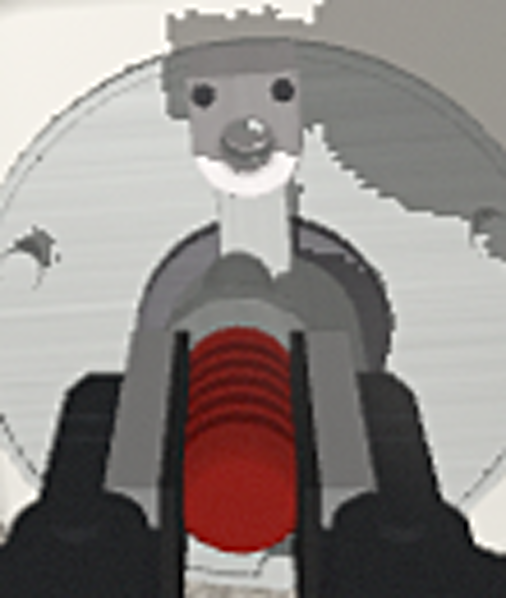

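```bash
python3 - <<'E'
from h import *
d=np.load('w4.npz'); c=(d['k'],d['R'],d['t'])
f=lambda u,v,z: atz(c,(205+(u+.5)/4.6-.5,160+(v+.5)/4.6-.5),z)
print('hole',f(247,138,.1),'tip',f(241,270,.2288-.038))
a=f(204,95,.1);b=f(283,91,.1);print('screws',a,b,math.degrees(math.atan2(*(b-a)[1::-1])))
h=f(247,138,.1)
plan([h[0],h[1],.155],190,4)
E
```

```text
hole [0.43657396 0.39186442 0.1       ] tip [0.42951243 0.38941531 0.1908    ]
screws [0.42870894 0.38113416 0.1       ] [0.42490439 0.39759571 0.1       ] 103.01355786951177
[{"x": -0.04, "y": 0.01, "z": 0.46, "turn": -0.0}, {"x": -0.04, "y": 0.02, "z": 0.47, "turn": -0.01}, {"x": -0.04, "y": 0.01, "z": 0.46, "turn": -0.0}, {"x": -0.05, "y": 0.02, "z": 0.47, "turn": -0.01}]
end [0.4368 0.3919 0.1549] -169.96 max 0.47
```

Call:
{"api": "play_rows", "payload": {
  "commands": [
    {"grip":1,"x":-0.05,"y":0.01,"z":0.5,"turn":0},
    {"grip":1,"x":-0.05,"y":0.02,"z":0.5,"turn":0},
    {"grip":1,"x":-0.05,"y":0.02,"z":0.45,"turn":0},
    {"grip":1,"x":-0.02,"y":0.01,"z":0.4,"turn":0},
    {"grip":1,"x":0,"y":0,"z":0,"turn":0},
    {"grip":1,"x":0,"y":0,"z":0,"turn":0}
  ]
}}

```text
time_s: 10.05
eef_pos: [0.4371, 0.3927, 0.1559]
tcp_rot: [[-0.985, -0.172, 0.001], [-0.172, 0.985, 0.0], [-0.001, 0.0, -1.0]]
wrist_force: [0.6, -0.6, -0.2]
width: 0.0115
```

```bash
python3 - <<'E'
from h import *
s=ctrl.state(); p=np.array(s['eef_pos']); print(s['time_s'],np.round(p,4),th(),np.round(s['wrist_force'],2),s['width'])
c=cam('wrist'); np.savez('w5.npz',k=c[0],R=c[1],t=c[2])
grab('wrist','w5.png',(190,165,140,120),5)
f=lambda P:((pix(c,P)-[190,165]+.5)*5-.5).round(0)
print(f([[.4366,.3919,.1]]),f([p+[0,0,-.038],p+[0,0,-.01]]))
E
```

```text
10.05 [0.4371 0.3927 0.1559] -170.07896533631163 [ 0.62 -0.56 -0.23] 0.011510110228491107
[[325. 219.]] [[329. 270.]
 [328. 363.]]
```

View pics/w5.png

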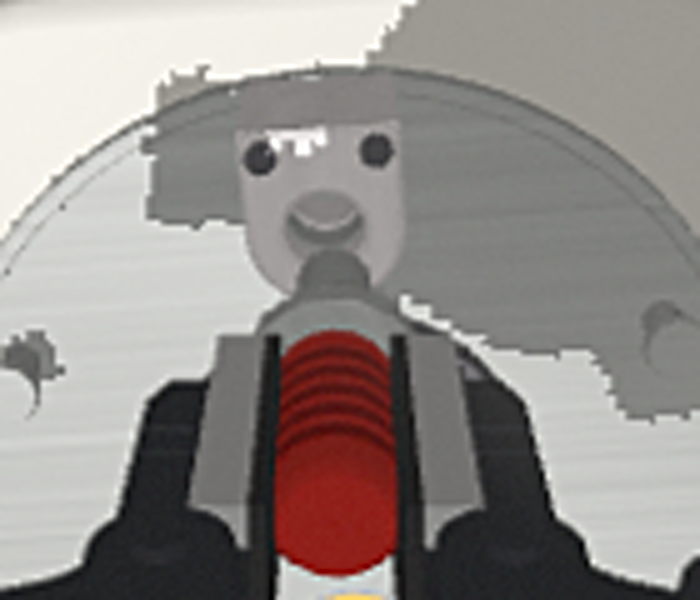

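```bash
python3 - <<'E'
from h import *
d=np.load('w5.npz'); c=(d['k'],d['R'],d['t'])
f=lambda u,v,z: atz(c,(190+(u+.5)/5-.5,165+(v+.5)/5-.5),z)
print(f(325,225,.1)); t=f(325-6.5,225-4,.1); print('target tcp',t)
plan([t[0],t[1],.130],-170.08,1)
# refine circles
im=cv2.imread('pics/raw_w5.png'); cv2.imwrite('pics/w5d.png',cv2.resize(im[195:230,235:280],None,fx=14,fy=14,interpolation=cv2.INTER_NEAREST))
E
```

```text
[0.43753568 0.39210473 0.1       ]
target tcp [0.43707682 0.39104595 0.1       ]
[{"x": 0.01, "y": -0.05, "z": 0.66, "turn": 0.0}]
end [0.4372 0.3909 0.1299] -170.08 max 0.66
```

View pics/w5d.png

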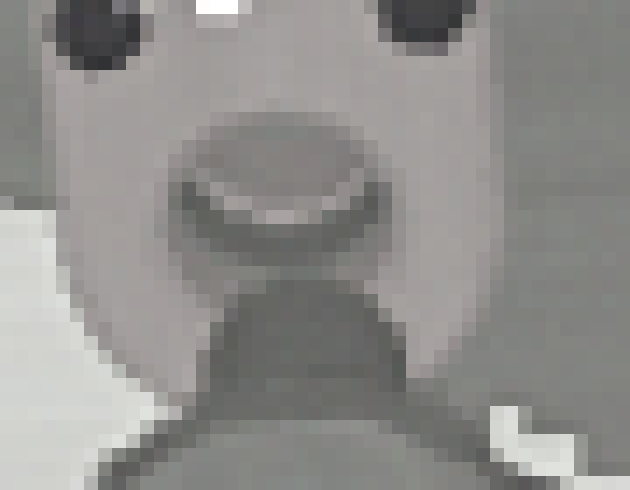

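Call:
{"api": "play_rows", "payload": {
  "commands": [
    {"grip":1,"x":0.01,"y":-0.04,"z":0.1,"turn":0},
    {"grip":1,"x":0,"y":0,"z":0.1,"turn":0},
    {"grip":1,"x":0,"y":0,"z":0.1,"turn":0},
    {"grip":1,"x":0,"y":0,"z":0.1,"turn":0}
  ]
}}

```text
time_s: 10.6
eef_pos: [0.4366, 0.3909, 0.1389]
tcp_rot: [[-0.985, -0.172, -0.0], [-0.172, 0.985, -0.0], [0.0, -0.0, -1.0]]
wrist_force: [-0.1, 0.5, -0.2]
width: 0.0118
```

```bash
python3 - <<'E'
from h import *
s=ctrl.state(); p=np.array(s['eef_pos']); print(s['time_s'],np.round(p,4),th(),np.round(s['wrist_force'],2),s['width'])
c=cam('wrist'); np.savez('w6.npz',k=c[0],R=c[1],t=c[2])
grab('wrist','w6.png',(205,180,100,80),7)
f=lambda P:((pix(c,P)-[205,180]+.5)*7-.5).round(0)
print(f([[p[0],p[1],.1]]),f([p+[0,0,-.038],p+[0,0,-.01]]))
E
```

```text
10.6 [0.4366 0.3909 0.1389] -170.0760933360042 [-0.11  0.48 -0.18] 0.011803214443682795
[[356. 270.]] [[356. 274.]
 [354. 404.]]
```

View pics/w6.png

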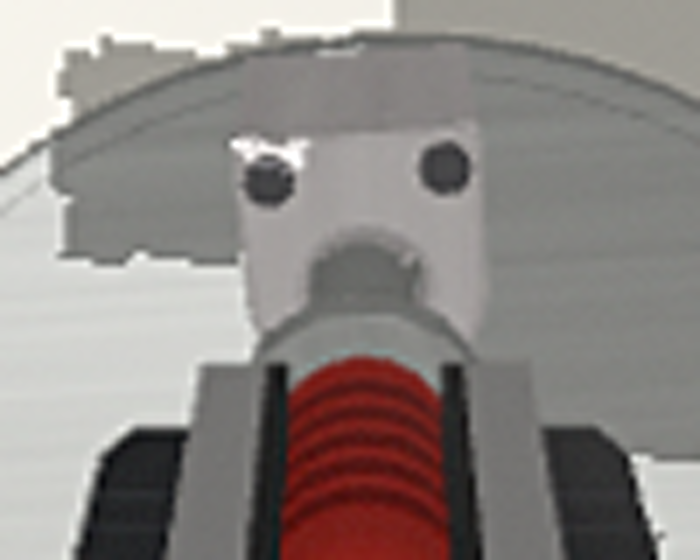

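Call:
{"api": "play_rows", "payload": {
  "commands": [
    {"grip":1,"x":0,"y":0,"z":0.1,"turn":0},
    {"grip":1,"x":0,"y":0,"z":0.1,"turn":0},
    {"grip":1,"x":0,"y":0,"z":0.1,"turn":0}
  ]
}}

```text
time_s: 11.02
eef_pos: [0.4371, 0.3911, 0.1273]
tcp_rot: [[-0.985, -0.172, 0.001], [-0.172, 0.985, 0.0], [-0.001, 0.0, -1.0]]
wrist_force: [0.7, -0.0, -0.0]
width: 0.0118
```

Call:
{"api": "play_rows", "payload": {
  "commands": [
    {"grip":1,"x":0,"y":0,"z":0.1,"turn":0},
    {"grip":1,"x":0,"y":0,"z":0,"turn":0}
  ]
}}

```text
time_s: 11.28
eef_pos: [0.437, 0.391, 0.1229]
tcp_rot: [[-0.985, -0.172, 0.0], [-0.172, 0.985, 0.0], [-0.0, 0.0, -1.0]]
wrist_force: [2.1, 0.0, -2.1]
width: 0.0117
```

Call:
{"api": "play_rows", "payload": {
  "commands": [
    {"grip":1,"x":0,"y":0,"z":0.1,"turn":0},
    {"grip":1,"x":0,"y":0,"z":0.1,"turn":0},
    {"grip":1,"x":0,"y":0,"z":0,"turn":0}
  ]
}}

```text
time_s: 11.65
eef_pos: [0.437, 0.391, 0.1149]
tcp_rot: [[-0.985, -0.172, 0.0], [-0.172, 0.985, 0.0], [-0.0, 0.0, -1.0]]
wrist_force: [2.1, 2.0, -2.5]
width: 0.0116
```

Call:
{"api": "play_rows", "payload": {
  "commands": [
    {"grip":1,"x":0,"y":0,"z":0.05,"turn":0},
    {"grip":1,"x":0,"y":0,"z":0.05,"turn":0},
    {"grip":1,"x":0,"y":0,"z":0,"turn":0}
  ]
}}

```text
time_s: 12.02
eef_pos: [0.437, 0.3911, 0.1114]
tcp_rot: [[-0.985, -0.172, 0.001], [-0.172, 0.985, 0.0], [-0.001, 0.0, -1.0]]
wrist_force: [2.8, 0.8, 0.3]
width: 0.0118
```

Call:
{"api": "play_rows", "payload": {
  "commands": [
    {"grip":1,"x":0,"y":0,"z":0.04,"turn":0},
    {"grip":1,"x":0,"y":0,"z":0.03,"turn":0},
    {"grip":1,"x":0,"y":0,"z":0,"turn":0}
  ]
}}

```text
time_s: 12.4
eef_pos: [0.4372, 0.3911, 0.1106]
tcp_rot: [[-0.985, -0.172, 0.002], [-0.172, 0.985, 0.001], [-0.002, 0.001, -1.0]]
wrist_force: [1.0, -0.5, 7.3]
width: 0.012
```

Call:
{"api": "play_rows", "payload": {
  "commands": [
    {"grip":0.3,"x":0,"y":0,"z":0,"turn":0},
    {"grip":0,"x":0,"y":0,"z":0,"turn":0},
    {"grip":-0.3,"x":0,"y":0,"z":0,"turn":0},
    {"grip":-0.3,"x":0,"y":0,"z":-0.5,"turn":0},
    {"grip":-0.3,"x":0,"y":0,"z":-0.9,"turn":0},
    {"grip":-0.3,"x":0,"y":0,"z":-0.9,"turn":0},
    {"grip":-0.3,"x":0,"y":0,"z":-0.6,"turn":0}
  ]
}}

```text
time_s: 13.28
eef_pos: [0.4368, 0.3912, 0.2262]
tcp_rot: [[-0.985, -0.172, 0.001], [-0.172, 0.985, 0.001], [-0.001, 0.001, -1.0]]
wrist_force: [0.5, -0.1, 0.3]
width: 0.0555
```

```bash
python3 - <<'E'
from h import *
plan([.455,.40,.25],193,2)
E
```

```text
[{"x": -0.24, "y": 0.07, "z": -0.3, "turn": -0.19}, {"x": -0.25, "y": 0.06, "z": -0.3, "turn": -0.19}]
end [0.4551 0.3999 0.2502] -167.03 max 0.3
```

Call:
{"api": "play_rows", "payload": {
  "commands": [
    {"grip":-1,"x":-0.45,"y":0.1,"z":-0.2,"turn":-0.2},
    {"grip":-1,"x":-0.45,"y":0.1,"z":-0.2,"turn":-0.2},
    {"grip":-1,"x":0,"y":0,"z":0,"turn":0},
    {"grip":-1,"x":0,"y":0,"z":0,"turn":0}
  ]
}}

```text
time_s: 13.78
eef_pos: [0.4699, 0.4052, 0.2398]
tcp_rot: [[-0.974, -0.227, -0.002], [-0.227, 0.974, -0.001], [0.002, -0.001, -1.0]]
wrist_force: [0.1, -0.5, 0.4]
width: 0.0854
```

```bash
python3 - <<'E'
from h import *
s=ctrl.state(); p=np.array(s['eef_pos']); print(s['time_s'],np.round(p,4),th(),np.round(s['wrist_force'],2),s['width'])
c=cam('wrist'); np.savez('w7.npz',k=c[0],R=c[1],t=c[2])
grab('wrist','w7.png',(180,120,150,140),4.2)
for t in ('lock_pin','drive_hub','hub_mouth'): print(t,[(np.round(d['box'],1).tolist(),round(d['score'],2)) for d in ctrl.spot_in(t,'wrist')])
E
```

```text
13.775 [0.4699 0.4052 0.2398] -166.89012239451515 [ 0.14 -0.48  0.4 ] 0.08544297320375834
lock_pin [([237.2, 135.0, 27.6, 25.3], 0.86)]
drive_hub [([228.1, 159.2, 45.0, 74.0], 0.95)]
hub_mouth [([227.5, 160.4, 48.5, 77.6], 0.7)]
```

View pics/w7.png

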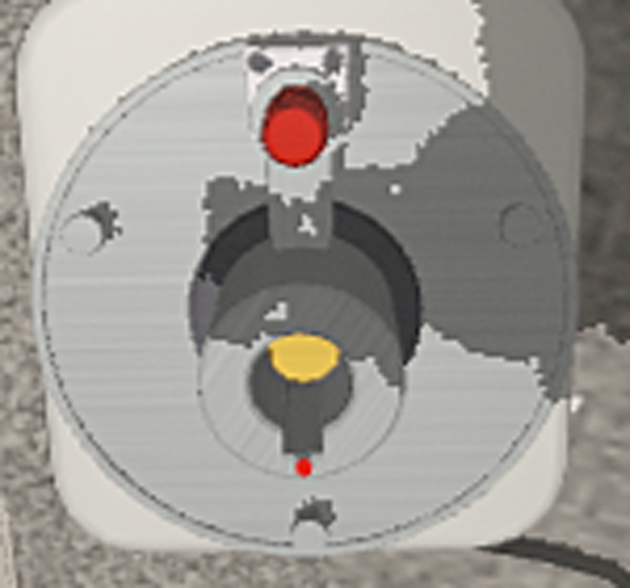

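```bash
python3 - <<'E'
from h import *
d=np.load('w7.npz'); c=(d['k'],d['R'],d['t'])
g=lambda u,v:(180+(u+.5)/4.2-.5,120+(v+.5)/4.2-.5)
f=lambda u,v,z: atz(c,g(u,v),z)
h=f(301,380,.125); print('hub',h.round(4),'bore',f(301,383,.125).round(4))
dt=f(303,467,.125); kw=f(302.5,453,.125)
for q in (dt,kw): print(np.linalg.norm((q-h)[:2]),math.degrees(math.atan2(*(q-h)[1::-1])))
pt=f(295,136,.134); print('pin top',pt.round(4), math.degrees(math.atan2(*(h-pt)[1::-1])),np.linalg.norm((h-pt)[:2]))
# overlay model given center+yaw
def ov(cx,cy,yaw):
    im=cv2.imread('pics/raw_w7.png')[120:260,180:330]; im=cv2.resize(im,None,fx=5,fy=5,interpolation=cv2.INTER_CUBIC)
    w=np.radians(yaw); Rz=np.array([[np.cos(w),-np.sin(w)],[np.sin(w),np.cos(w)]])
    def poly(P,z,col,cl=True):
        P=np.array(P)@Rz.T+[cx,cy]; uv=pix(c,np.c_[P,np.full(len(P),z)]); uv=((uv-[180,120]+.5)*5-.5)
        cv2.polylines(im,[np.round(uv*8).astype(np.int32)],cl,col,1,cv2.LINE_AA,3)
    a=np.linspace(0,2*np.pi,60); C=np.c_[np.cos(a),np.sin(a)]
    poly(C*.024,.125,(0,0,255)); poly(C*.012,.125,(0,255,0)); poly([[.012,-.0045],[.0175,-.0045],[.0175,.0045],[.012,.0045]],.125,(255,0,0))
    poly(C*.007+[-.058,0],.134,(255,255,0)); 
    return im
cv2.imwrite('pics/ov7.png',ov(h[0],h[1],13))
E
```

```text
hub [0.4937 0.4062 0.125 ] bore [0.4944 0.4063 0.125 ]
0.021857495796653977 14.066379004444546
0.018269721657901253 13.935713874411285
pin top [0.4377 0.3923 0.134 ] 13.896995776167724 0.05773332534786757
```

View pics/ov7.png

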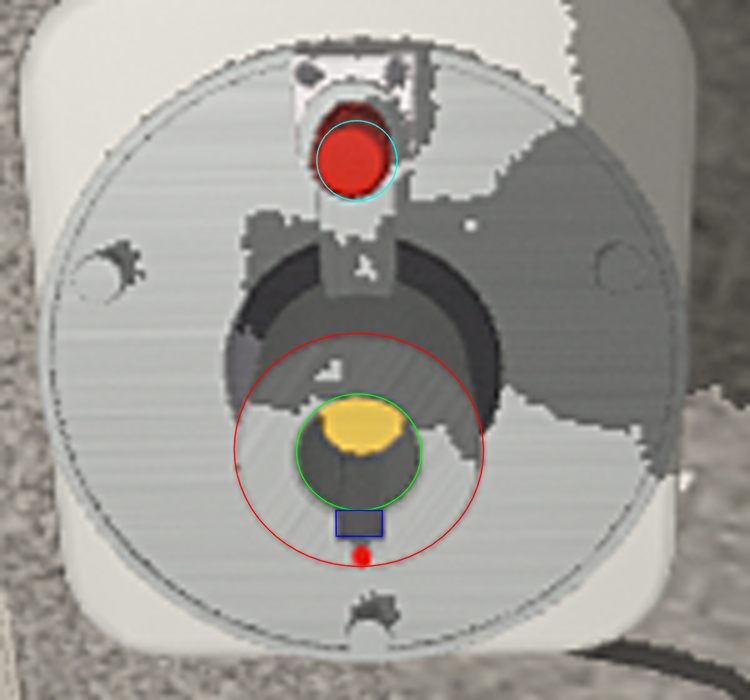

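The pin sits upright on the fork: its red top is at crop px (295,130), and the hub mouth is at (301,380) with the keyway on the far side. The hub position from the picture agrees with the pin position plus 58 mm. Next I go back for the rotor.

```bash
python3 - <<'E'
from h import *
c=cam('top'); print('faucet',[atz(c,(222,112),z).round(3) for z in (.15,.25,.3)]); print('blue',atz(c,(356,227),.05).round(3))
plan([.455,-.1367,.235],176.5,18)
E
```

```text
faucet [array([0.777, 0.146, 0.15 ]), array([0.738, 0.134, 0.25 ]), array([0.718, 0.128, 0.3  ])]
blue [ 0.455 -0.259  0.05 ]
[{"x": 0.19, "y": -0.73, "z": 0.01, "turn": 0.12}, {"x": 0.18, "y": -0.73, "z": 0.01, "turn": 0.12}, {"x": 0.17, "y": -0.73, "z": 0.01, "turn": 0.11}, {"x": 0.16, "y": -0.74, "z": 0.01, "turn": 0.12}, {"x": 0.14, "y": -0.74, "z": 0.01, "turn": 0.11}, {"x": 0.13, "y": -0.74, "z": 0.01, "turn": 0.12}, {"x": 0.12, "y": -0.74, "z": 0.01, "turn": 0.11}, {"x": 0.11, "y": -0.75, "z": 0.01, "turn": 0.12}]
[{"x": 0.09, "y": -0.75, "z": 0.0, "turn": 0.11}, {"x": 0.08, "y": -0.75, "z": 0.01, "turn": 0.12}, {"x": 0.07, "y": -0.75, "z": 0.0, "turn": 0.11}, {"x": 0.06, "y": -0.75, "z": 0.01, "turn": 0.12}, {"x": 0.05, "y": -0.75, "z": 0.0, "turn": 0.11}, {"x": 0.04, "y": -0.75, "z": 0.01, "turn": 0.12}, {"x": 0.02, "y": -0.75, "z": 0.0, "turn": 0.11}, {"x": 0.01, "y": -0.75, "z": 0.01, "turn": 0.12}]
[{"x": -0.0, "y": -0.76, "z": 0.0, "turn": 0.11}, {"x": -0.01, "y": -0.75, "z": 0.01, "turn": 0.12}]
end [ 0.4549 -0.1367  0.235 ] -183.51 max 0.76
```

Call:
{"api": "play_rows", "payload": {
  "commands": [
    {"grip":-0.3,"x":0.2,"y":-0.6,"z":0,"turn":0.12},
    {"grip":-0.3,"x":0.2,"y":-0.8,"z":0,"turn":0.12},
    {"grip":-0.3,"x":0.2,"y":-0.8,"z":0,"turn":0.12},
    {"grip":-0.3,"x":0.2,"y":-0.8,"z":0,"turn":0.12},
    {"grip":-0.3,"x":0.15,"y":-0.8,"z":0,"turn":0.12},
    {"grip":-0.3,"x":0.15,"y":-0.8,"z":0,"turn":0.12},
    {"grip":-0.3,"x":0.1,"y":-0.8,"z":0,"turn":0.12},
    {"grip":-0.3,"x":0.1,"y":-0.8,"z":0,"turn":0.12}
  ]
}}

```text
time_s: 14.98
eef_pos: [0.4605, 0.1509, 0.2406]
tcp_rot: [[-0.996, -0.094, 0.0], [-0.094, 0.996, 0.0], [-0.0, 0.0, -1.0]]
wrist_force: [-0.4, -0.2, 0.1]
width: 0.0553
```

Call:
{"api": "play_rows", "payload": {
  "commands": [
    {"grip":-0.3,"x":0.1,"y":-0.8,"z":0,"turn":0.12},
    {"grip":-0.3,"x":0.1,"y":-0.8,"z":0,"turn":0.12},
    {"grip":-0.3,"x":0.1,"y":-0.8,"z":0,"turn":0.12},
    {"grip":-0.3,"x":0.05,"y":-0.8,"z":0,"turn":0.12},
    {"grip":-0.3,"x":0.05,"y":-0.8,"z":0,"turn":0.12},
    {"grip":-0.3,"x":0,"y":-0.8,"z":0,"turn":0.12},
    {"grip":-0.3,"x":0,"y":-0.8,"z":0,"turn":0.12},
    {"grip":-0.3,"x":0,"y":-0.75,"z":0,"turn":0.12}
  ]
}}

```text
time_s: 15.98
eef_pos: [0.4539, -0.1036, 0.2405]
tcp_rot: [[-0.999, 0.04, 0.0], [0.04, 0.999, 0.0], [-0.0, 0.0, -1.0]]
wrist_force: [-0.1, -0.1, -0.2]
width: 0.0558
```

```bash
python3 - <<'E'
from h import *
s=ctrl.state(); print(s['time_s'],np.round(s['eef_pos'],4),th(),np.round(s['qpos'],1),s['width'])
plan([.492,-.1367,.215],176.5,3)
E
```

```text
15.975 [ 0.4539 -0.1036  0.2405] 177.7232119726986 [-21.1  -5.9  -1.8  94.2   0.  -18.8] 0.05577545533705809
[{"x": -0.33, "y": -0.26, "z": 0.21, "turn": 0.05}, {"x": -0.33, "y": -0.26, "z": 0.21, "turn": 0.05}, {"x": -0.33, "y": -0.26, "z": 0.22, "turn": 0.05}]
end [ 0.492  -0.1366  0.2149] 176.52 max 0.33
```

Call:
{"api": "play_rows", "payload": {
  "commands": [
    {"grip":-0.3,"x":-0.32,"y":-0.2,"z":0.2,"turn":0.05},
    {"grip":-0.3,"x":-0.32,"y":-0.2,"z":0.2,"turn":0.05},
    {"grip":-0.3,"x":-0.32,"y":-0.2,"z":0.2,"turn":0},
    {"grip":-0.3,"x":0,"y":0,"z":0,"turn":0},
    {"grip":-0.3,"x":0,"y":0,"z":0,"turn":0}
  ]
}}

```text
time_s: 16.6
eef_pos: [0.4916, -0.128, 0.2163]
tcp_rot: [[-0.999, 0.052, -0.001], [0.052, 0.999, 0.001], [0.001, 0.0, -1.0]]
wrist_force: [1.0, 0.3, -0.3]
width: 0.0554
```

```bash
python3 - <<'E'
from h import *
s=ctrl.state(); p=np.array(s['eef_pos']); print(s['time_s'],np.round(p,4),th(),np.round(s['wrist_force'],2),s['width'])
c=cam('wrist'); np.savez('w8.npz',k=c[0],R=c[1],t=c[2])
grab('wrist','w8.png',(190,150,130,110),5.4)
f=lambda P:((pix(c,P)-[190,150]+.5)*5.4-.5).round(0)
print(f([[.4925,-.1367,.102]]))
E
```

```text
16.6 [ 0.4916 -0.128   0.2163] 177.0080164000745 [ 0.96  0.26 -0.34] 0.05537073071522732
[[307. 210.]]
```

View pics/w8.png

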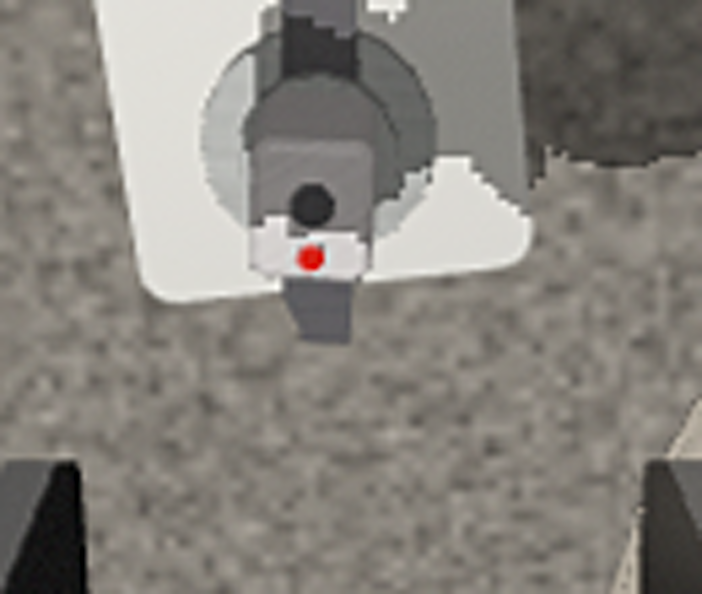

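```bash
python3 - <<'E'
from h import *
d=np.load('w8.npz'); c=(d['k'],d['R'],d['t'])
f=lambda u,v,z=.102: atz(c,(190+(u+.5)/5.4-.5,150+(v+.5)/5.4-.5),z)
a=lambda p,q: math.degrees(math.atan2(*(q-p)[1::-1]))
A,B,C,D=f(255,138),f(373,140),f(368,282),f(250,277)
print(a(A,D),a(B,C),a(A,B)-90,a(D,C)-90,a(f(313,205),f(311,258)))
print(np.mean([A,B,C,D],0),f(313,205),f(305,204))
plan([.492,-.1369,.069],176.5,4)
E
```

```text
-6.137852997189016 -4.78018664840054 -3.934312798329117 -5.5039589708026995 -5.5617863862029875
[ 0.49267265 -0.13592837  0.102     ] [ 0.49173375 -0.13560702  0.102     ] [ 0.49148169 -0.13698353  0.102     ]
[{"x": -0.01, "y": -0.06, "z": 0.92, "turn": 0.02}, {"x": -0.0, "y": -0.05, "z": 0.92, "turn": 0.01}, {"x": -0.01, "y": -0.06, "z": 0.93, "turn": 0.02}, {"x": -0.0, "y": -0.05, "z": 0.92, "turn": 0.01}]
end [ 0.492  -0.1369  0.0691] 176.53 max 0.93
```

Call:
{"api": "play_rows", "payload": {
  "commands": [
    {"grip":-0.3,"x":0,"y":-0.11,"z":0.7,"turn":0.13},
    {"grip":-0.3,"x":0,"y":-0.11,"z":0.8,"turn":0.12},
    {"grip":-0.3,"x":0,"y":0,"z":0.7,"turn":0},
    {"grip":-0.3,"x":0,"y":0,"z":0.6,"turn":0},
    {"grip":-0.3,"x":0,"y":0,"z":0.5,"turn":0},
    {"grip":-0.3,"x":0,"y":0,"z":0,"turn":0},
    {"grip":-0.3,"x":0,"y":0,"z":0,"turn":0}
  ]
}}

```text
time_s: 17.52
eef_pos: [0.4917, -0.1374, 0.0858]
tcp_rot: [[-0.996, 0.088, 0.002], [0.088, 0.996, -0.001], [-0.002, -0.001, -1.0]]
wrist_force: [0.2, 0.5, 0.6]
width: 0.0551
```

```bash
python3 - <<'E'
from h import *
s=ctrl.state(); p=np.array(s['eef_pos']); print(s['time_s'],np.round(p,4),th(),np.round(s['wrist_force'],2),s['width'])
plan([.492,-.1369,.069],175,1)
c=cam('wrist')
grab('wrist','w9.png',scale=1.5)
E
```

```text
17.525 [ 0.4917 -0.1374  0.0858] 174.97861778310292 [0.19 0.46 0.63] 0.05513370464013037
[{"x": -0.01, "y": 0.01, "z": 0.42, "turn": -0.0}]
end [ 0.4921 -0.137   0.069 ] 174.98 max 0.42
```

View pics/w9.png

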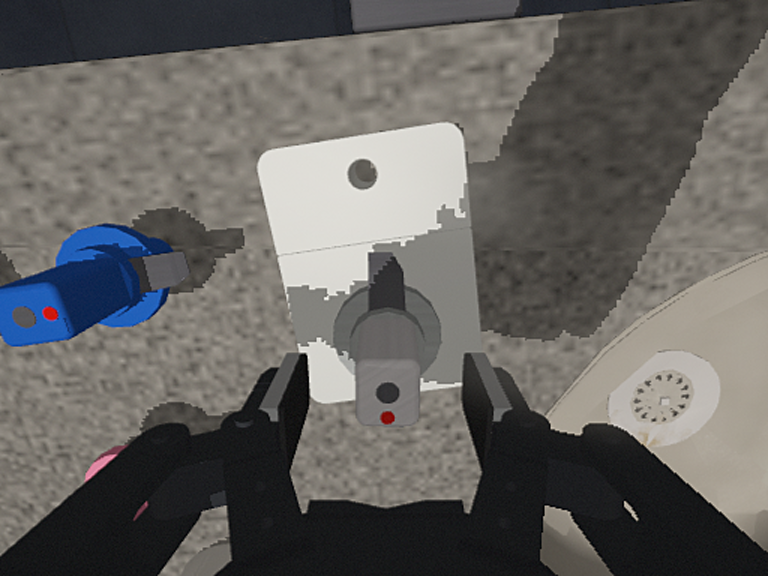

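Call:
{"api": "play_rows", "payload": {
  "commands": [
    {"grip":-0.3,"x":0,"y":0.01,"z":0.2,"turn":0},
    {"grip":-0.3,"x":0,"y":0,"z":0.2,"turn":0},
    {"grip":-0.3,"x":0,"y":0,"z":0,"turn":0},
    {"grip":0.2,"x":0,"y":0,"z":0,"turn":0},
    {"grip":1,"x":0,"y":0,"z":0,"turn":0},
    {"grip":1,"x":0,"y":0,"z":0,"turn":0},
    {"grip":1,"x":0,"y":0,"z":0,"turn":0},
    {"grip":1,"x":0,"y":0,"z":0,"turn":0}
  ]
}}

```text
time_s: 18.58
eef_pos: [0.4914, -0.1369, 0.0688]
tcp_rot: [[-0.996, 0.088, 0.001], [0.088, 0.996, -0.0], [-0.001, -0.0, -1.0]]
wrist_force: [0.3, 1.0, 0.8]
width: 0.0211
```

Call:
{"api": "play_rows", "payload": {
  "commands": [
    {"grip":1,"x":0,"y":0,"z":0,"turn":0},
    {"grip":1,"x":0,"y":0,"z":0,"turn":0}
  ]
}}

```text
time_s: 18.82
eef_pos: [0.4914, -0.137, 0.0688]
tcp_rot: [[-0.996, 0.088, 0.001], [0.088, 0.996, -0.0], [-0.001, -0.0, -1.0]]
wrist_force: [0.4, 1.1, 2.2]
width: 0.0213
```

```bash
python3 - <<'E'
from h import *
s=ctrl.state(); p=np.array(s['eef_pos']); print(s['time_s'],np.round(p,4),th(),np.round(s['wrist_force'],2),s['width'])
c=cam('wrist'); np.savez('w10.npz',k=c[0],R=c[1],t=c[2])
grab('wrist','w10.png',(190,150,140,120),5)
f=lambda P:((pix(c,P)-[190,150]+.5)*5-.5).round(0)
print(f([p+[0,0,.102-.0705]]))
E
```

```text
18.825 [ 0.4914 -0.137   0.0688] 174.96493478404267 [0.42 1.06 2.21] 0.021341573867422657
[[324. 649.]]
```

View pics/w10.png

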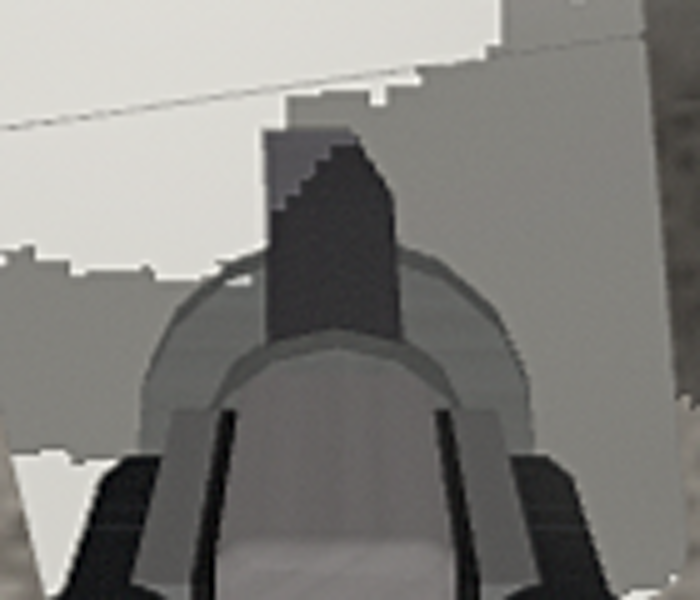

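```bash
python3 - <<'E'
from h import *
im=cv2.imread('pics/raw_w10.png'); cv2.imwrite('pics/w10b.png',cv2.resize(im[225:345,200:315],None,fx=5,fy=5,interpolation=cv2.INTER_CUBIC))
s=ctrl.state(); p=np.array(s['eef_pos']); d=np.load('w10.npz'); c=(d['k'],d['R'],d['t'])
f=lambda P:((pix(c,P)-[200,225]+.5)*5-.5).round(0)
R=np.array(s['tcp_rot']); X=-R[:,0]; Y=R[:,1]
for dx in (-.013,0,.0085,.013): print(dx,f([p+X*dx+Y*e+[0,0,.102-.0688] for e in (-.011,0,.011)]).tolist())
print('shoulder top near',f([p-X*.024+[0,0,.056-.0688],p-X*.04+[0,0,.065-.0688],p-X*.013+[0,0,.064-.0688]]).tolist())
E
```

```text
-0.013 [[146.0, 157.0], [273.0, 157.0], [401.0, 157.0]]
0 [[150.0, 286.0], [274.0, 286.0], [397.0, 286.0]]
0.0085 [[153.0, 366.0], [274.0, 366.0], [395.0, 366.0]]
0.013 [[154.0, 407.0], [274.0, 407.0], [393.0, 407.0]]
shoulder top near [[277.0, -135.0], [276.0, -251.0], [276.0, -19.0]]
```

View pics/w10b.png

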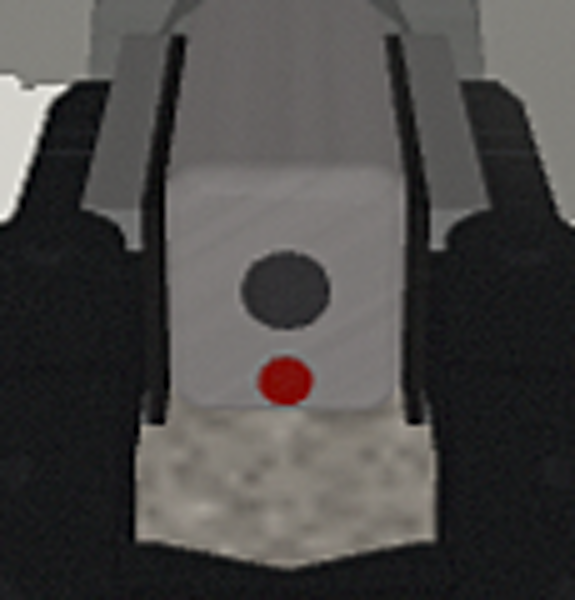

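Call:
{"api": "play_rows", "payload": {
  "commands": [
    {"grip":1,"x":0,"y":0,"z":-0.3,"turn":0},
    {"grip":1,"x":0,"y":0,"z":-0.6,"turn":0},
    {"grip":1,"x":0,"y":0,"z":-0.8,"turn":0},
    {"grip":1,"x":0,"y":0,"z":-0.8,"turn":0},
    {"grip":1,"x":0,"y":0,"z":-0.8,"turn":0},
    {"grip":1,"x":0,"y":0,"z":-0.5,"turn":0}
  ]
}}

```text
time_s: 19.62
eef_pos: [0.4913, -0.1373, 0.2224]
tcp_rot: [[-0.996, 0.088, 0.001], [0.088, 0.996, -0.001], [-0.001, -0.001, -1.0]]
wrist_force: [0.0, 0.5, -2.0]
width: 0.0214
```

```bash
python3 - <<'E'
from h import *
s=ctrl.state(); p=np.array(s['eef_pos']); print(s['time_s'],np.round(p,4),th(),np.round(s['wrist_force'],2),s['width'])
plan([.4935,.4051,.22],194,16)
E
```

```text
19.625 [ 0.4913 -0.1373  0.2224] 174.95310535578858 [ 0.03  0.45 -1.99] 0.021376598373026325
[{"x": 0.07, "y": 0.84, "z": 0.0, "turn": -0.15}, {"x": 0.05, "y": 0.85, "z": 0.0, "turn": -0.15}, {"x": 0.04, "y": 0.85, "z": 0.0, "turn": -0.15}, {"x": 0.02, "y": 0.85, "z": 0.0, "turn": -0.15}, {"x": 0.0, "y": 0.85, "z": 0.0, "turn": -0.15}, {"x": -0.02, "y": 0.85, "z": 0.01, "turn": -0.15}, {"x": -0.04, "y": 0.85, "z": 0.0, "turn": -0.15}, {"x": -0.05, "y": 0.84, "z": 0.01, "turn": -0.15}]
[{"x": -0.07, "y": 0.84, "z": 0.0, "turn": -0.15}, {"x": -0.09, "y": 0.84, "z": 0.01, "turn": -0.15}, {"x": -0.11, "y": 0.84, "z": 0.0, "turn": -0.15}, {"x": -0.12, "y": 0.84, "z": 0.01, "turn": -0.15}, {"x": -0.14, "y": 0.84, "z": 0.0, "turn": -0.15}, {"x": -0.16, "y": 0.83, "z": 0.01, "turn": -0.14}, {"x": -0.17, "y": 0.83, "z": 0.0, "turn": -0.15}, {"x": -0.19, "y": 0.82, "z": 0.01, "turn": -0.14}]
end [0.4934 0.405  0.22  ] 193.99 max 0.85
```

Call:
{"api": "play_rows", "payload": {
  "commands": [
    {"grip":1,"x":0.1,"y":0.6,"z":0,"turn":-0.15},
    {"grip":1,"x":0.05,"y":0.8,"z":0,"turn":-0.15},
    {"grip":1,"x":0.05,"y":0.8,"z":0,"turn":-0.15},
    {"grip":1,"x":0,"y":0.8,"z":0,"turn":-0.15},
    {"grip":1,"x":0,"y":0.8,"z":0,"turn":-0.15},
    {"grip":1,"x":0,"y":0.8,"z":0,"turn":-0.15},
    {"grip":1,"x":-0.05,"y":0.8,"z":0,"turn":-0.15},
    {"grip":1,"x":-0.05,"y":0.8,"z":0,"turn":-0.15}
  ]
}}

```text
time_s: 20.62
eef_pos: [0.4898, 0.1123, 0.2203]
tcp_rot: [[-0.997, -0.08, -0.001], [-0.08, 0.997, -0.001], [0.001, -0.001, -1.0]]
wrist_force: [0.6, -0.8, -1.7]
width: 0.0213
```

Call:
{"api": "play_rows", "payload": {
  "commands": [
    {"grip":1,"x":-0.05,"y":0.8,"z":0,"turn":-0.15},
    {"grip":1,"x":-0.1,"y":0.8,"z":0,"turn":-0.15},
    {"grip":1,"x":-0.1,"y":0.8,"z":0,"turn":-0.15},
    {"grip":1,"x":-0.1,"y":0.8,"z":0,"turn":-0.15},
    {"grip":1,"x":-0.15,"y":0.8,"z":0,"turn":-0.15},
    {"grip":1,"x":-0.15,"y":0.7,"z":0,"turn":-0.15},
    {"grip":1,"x":0,"y":0,"z":0,"turn":0},
    {"grip":1,"x":0,"y":0,"z":0,"turn":0}
  ]
}}

```text
time_s: 21.62
eef_pos: [0.4912, 0.3009, 0.2201]
tcp_rot: [[-0.979, -0.204, -0.001], [-0.204, 0.979, -0.001], [0.001, -0.001, -1.0]]
wrist_force: [-0.4, -0.8, -1.2]
width: 0.0214
```

```bash
python3 - <<'E'
from h import *
s=ctrl.state(); p=np.array(s['eef_pos']); print(s['time_s'],np.round(p,4),th(),np.round(s['wrist_force'],2),s['width'])
plan([.4935,.4051,.196],194,5)
E
```

```text
21.625 [0.4912 0.3009 0.2201] -168.24383442009358 [-0.39 -0.84 -1.23] 0.02139532600637322
[{"x": -0.12, "y": 0.51, "z": 0.12, "turn": -0.06}, {"x": -0.12, "y": 0.51, "z": 0.12, "turn": -0.06}, {"x": -0.13, "y": 0.5, "z": 0.12, "turn": -0.05}, {"x": -0.13, "y": 0.5, "z": 0.12, "turn": -0.06}, {"x": -0.13, "y": 0.51, "z": 0.12, "turn": -0.05}]
end [0.4935 0.4052 0.1961] -166.0 max 0.51
```

Call:
{"api": "play_rows", "payload": {
  "commands": [
    {"grip":1,"x":-0.12,"y":0.5,"z":0,"turn":-0.06},
    {"grip":1,"x":-0.12,"y":0.5,"z":0,"turn":-0.06},
    {"grip":1,"x":-0.12,"y":0.5,"z":0,"turn":-0.06},
    {"grip":1,"x":-0.12,"y":0.5,"z":0,"turn":-0.06},
    {"grip":1,"x":-0.13,"y":0.5,"z":0.1,"turn":-0.06},
    {"grip":1,"x":0,"y":0,"z":0.3,"turn":0},
    {"grip":1,"x":0,"y":0,"z":0.2,"turn":0},
    {"grip":1,"x":0,"y":0,"z":0,"turn":0}
  ]
}}

```text
time_s: 22.62
eef_pos: [0.4926, 0.4033, 0.1948]
tcp_rot: [[-0.97, -0.244, -0.003], [-0.244, 0.97, -0.002], [0.003, -0.001, -1.0]]
wrist_force: [1.1, -0.1, -2.6]
width: 0.0212
```

```bash
python3 - <<'E'
from h import *
s=ctrl.state(); p=np.array(s['eef_pos']); print(s['time_s'],np.round(p,4),th(),np.round(s['wrist_force'],2),s['width'])
plan([.4935,.4051,.176],194,4)
c=cam('wrist'); np.savez('w11.npz',k=c[0],R=c[1],t=c[2])
grab('wrist','w11.png',(160,120,190,180),3.3)
f=lambda P:((pix(c,P)-[160,120]+.5)*3.3-.5).round(0)
print(f([p+[0,0,-.0568],p+[0,0,-.0208]]).tolist())
E
```

```text
22.625 [0.4926 0.4033 0.1948] -165.88375743454844 [ 1.11 -0.11 -2.62] 0.021185517143817452
[{"x": -0.01, "y": 0.01, "z": 0.12, "turn": 0.0}, {"x": -0.01, "y": 0.01, "z": 0.12, "turn": 0.0}, {"x": -0.01, "y": 0.01, "z": 0.11, "turn": 0.01}, {"x": -0.0, "y": 0.01, "z": 0.12, "turn": 0.0}]
end [0.4933 0.4051 0.176 ] -165.96 max 0.12
[[317.0, 295.0], [316.0, 362.0]]
```

View pics/w11.png

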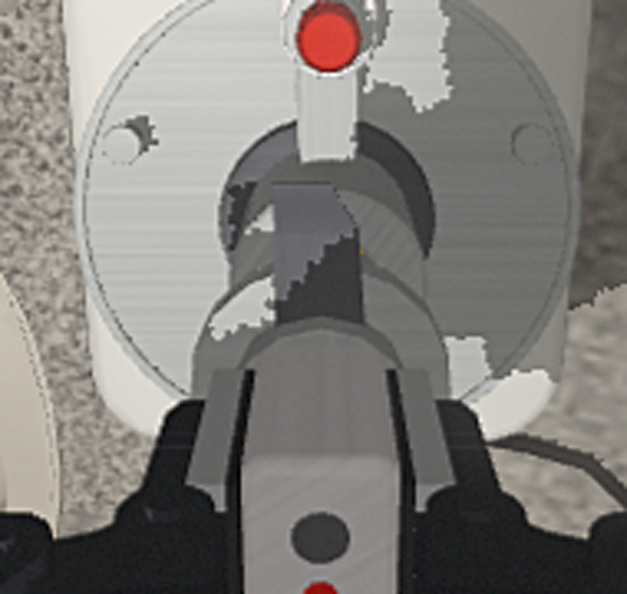

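Call:
{"api": "play_rows", "payload": {
  "commands": [
    {"grip":1,"x":-0.03,"y":0.04,"z":0,"turn":0.02},
    {"grip":1,"x":0,"y":0,"z":0.1,"turn":0},
    {"grip":1,"x":0,"y":0,"z":0.1,"turn":0},
    {"grip":1,"x":0,"y":0,"z":0.1,"turn":0},
    {"grip":1,"x":0,"y":0,"z":0,"turn":0}
  ]
}}

```text
time_s: 23.3
eef_pos: [0.4936, 0.406, 0.1837]
tcp_rot: [[-0.97, -0.242, -0.001], [-0.242, 0.97, -0.001], [0.001, -0.0, -1.0]]
wrist_force: [-0.7, 0.3, -3.2]
width: 0.021
```

```bash
python3 - <<'E'
from h import *
s=ctrl.state(); p=np.array(s['eef_pos']); print(s['time_s'],np.round(p,4),th(),np.round(s['wrist_force'],2),s['width'])
plan([.4935,.4051,.176],194,1)
E
```

```text
23.3 [0.4936 0.406  0.1837] -165.9973114721337 [-0.73  0.34 -3.16] 0.02104354712952937
[{"x": 0.01, "y": -0.02, "z": 0.19, "turn": 0.0}]
end [0.4934 0.4052 0.1761] -166.0 max 0.19
```

Call:
{"api": "play_rows", "payload": {
  "commands": [
    {"grip":1,"x":0,"y":-0.02,"z":0.05,"turn":0},
    {"grip":1,"x":0,"y":0,"z":0.05,"turn":0},
    {"grip":1,"x":0,"y":0,"z":0.05,"turn":0},
    {"grip":1,"x":0,"y":0,"z":0.05,"turn":0},
    {"grip":1,"x":0,"y":0,"z":0,"turn":0}
  ]
}}

```text
time_s: 23.92
eef_pos: [0.494, 0.4054, 0.1762]
tcp_rot: [[-0.97, -0.242, -0.0], [-0.242, 0.97, -0.0], [0.001, -0.0, -1.0]]
wrist_force: [-0.7, -0.3, -2.3]
width: 0.0212
```

```bash
python3 - <<'E'
from h import *
s=ctrl.state(); p=np.array(s['eef_pos']); print(s['time_s'],np.round(p,4),th(),np.round(s['wrist_force'],2),np.round(s['ft_torque'],2),s['width'])
E
```

```text
23.925 [0.494  0.4054 0.1762] -165.99529757373435 [-0.67 -0.3  -2.33] [ 0.04 -0.01  0.03] 0.021226817730829923
```

Call:
{"api": "play_rows", "payload": {
  "commands": [
    {"grip":1,"x":0,"y":0,"z":0.07,"turn":0},
    {"grip":1,"x":0,"y":0,"z":0.07,"turn":0},
    {"grip":1,"x":0,"y":0,"z":0.07,"turn":0},
    {"grip":1,"x":0,"y":0,"z":0,"turn":0}
  ]
}}

```text
time_s: 24.42
eef_pos: [0.4939, 0.4054, 0.1676]
tcp_rot: [[-0.97, -0.242, -0.001], [-0.242, 0.97, -0.0], [0.001, -0.0, -1.0]]
wrist_force: [0.1, -0.0, -2.7]
width: 0.0213
```

Call:
{"api": "play_rows", "payload": {
  "commands": [
    {"grip":1,"x":0,"y":0,"z":0.07,"turn":0},
    {"grip":1,"x":0,"y":0,"z":0.07,"turn":0},
    {"grip":1,"x":0,"y":0,"z":0.07,"turn":0},
    {"grip":1,"x":0,"y":0,"z":0,"turn":0}
  ]
}}

```text
time_s: 24.92
eef_pos: [0.4939, 0.4054, 0.1592]
tcp_rot: [[-0.97, -0.242, -0.001], [-0.242, 0.97, -0.0], [0.001, -0.0, -1.0]]
wrist_force: [-0.3, 0.5, -2.4]
width: 0.0213
```

```bash
python3 - <<'E'
from h import *
s=ctrl.state(); p=np.array(s['eef_pos']); print(s['time_s'],np.round(p,4),th(),np.round(s['wrist_force'],2),np.round(s['ft_torque'],2),s['width'])
c=cam('wrist')
grab('wrist','w12.png',(160,120,190,180),3.3)
E
```

```text
24.925 [0.4939 0.4054 0.1592] -165.99859318666586 [-0.32  0.52 -2.45] [-0.02  0.03 -0.05] 0.021336150377188973
```

View pics/w12.png

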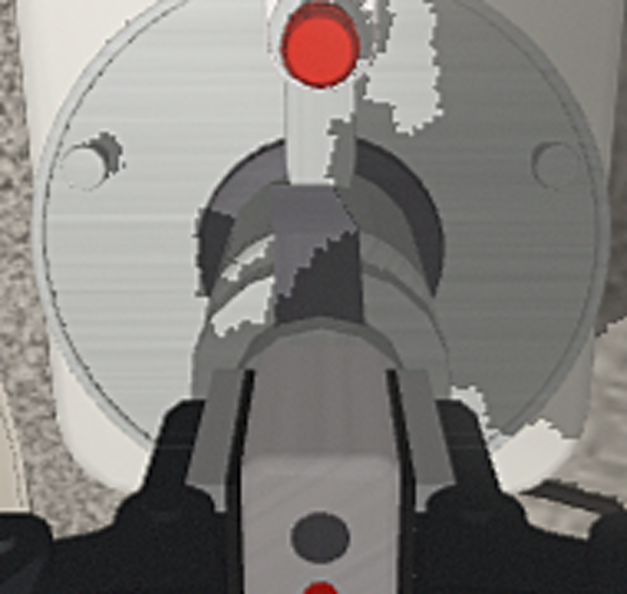

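Call:
{"api": "play_rows", "payload": {
  "commands": [
    {"grip":1,"x":0,"y":0,"z":0.07,"turn":0},
    {"grip":1,"x":0,"y":0,"z":0.07,"turn":0},
    {"grip":1,"x":0,"y":0,"z":0.07,"turn":0},
    {"grip":1,"x":0,"y":0,"z":0,"turn":0}
  ]
}}

```text
time_s: 25.48
eef_pos: [0.4944, 0.4057, 0.1524]
tcp_rot: [[-0.97, -0.242, 0.001], [-0.242, 0.97, 0.001], [-0.001, 0.0, -1.0]]
wrist_force: [-1.7, -0.6, 3.4]
width: 0.0217
```

Call:
{"api": "play_rows", "payload": {
  "commands": [
    {"grip":1,"x":0,"y":0,"z":0.05,"turn":0},
    {"grip":1,"x":0,"y":0,"z":0.04,"turn":0},
    {"grip":1,"x":0,"y":0,"z":0.03,"turn":0},
    {"grip":1,"x":0,"y":0,"z":0,"turn":0}
  ]
}}

```text
time_s: 25.98
eef_pos: [0.4945, 0.4057, 0.1475]
tcp_rot: [[-0.97, -0.242, 0.001], [-0.242, 0.97, 0.001], [-0.001, 0.0, -1.0]]
wrist_force: [-2.3, -1.8, 6.8]
width: 0.0216
```

Call:
{"api": "play_rows", "payload": {
  "commands": [
    {"grip":1,"x":0.015,"y":-0.005,"z":0.03,"turn":0},
    {"grip":1,"x":0,"y":0,"z":0.03,"turn":0},
    {"grip":1,"x":0,"y":0,"z":0,"turn":0}
  ]
}}

```text
time_s: 26.35
eef_pos: [0.4944, 0.4056, 0.1459]
tcp_rot: [[-0.97, -0.242, 0.003], [-0.242, 0.97, 0.002], [-0.003, 0.001, -1.0]]
wrist_force: [-1.0, -1.0, 6.8]
width: 0.0213
```

Call:
{"api": "play_rows", "payload": {
  "commands": [
    {"grip":1,"x":0,"y":0,"z":0.03,"turn":0},
    {"grip":1,"x":0,"y":0,"z":0.03,"turn":0},
    {"grip":1,"x":0,"y":0,"z":0,"turn":0}
  ]
}}

```text
time_s: 26.72
eef_pos: [0.4944, 0.4057, 0.1458]
tcp_rot: [[-0.97, -0.242, 0.004], [-0.242, 0.97, 0.002], [-0.004, 0.001, -1.0]]
wrist_force: [-3.1, -2.3, 13.2]
width: 0.0211
```

Call:
{"api": "play_rows", "payload": {
  "commands": [
    {"grip":1,"x":0.02,"y":0,"z":0.04,"turn":0},
    {"grip":1,"x":0,"y":0,"z":0.04,"turn":0},
    {"grip":1,"x":0,"y":0,"z":0.03,"turn":0},
    {"grip":1,"x":0,"y":0,"z":0,"turn":0},
    {"grip":1,"x":0,"y":0,"z":0,"turn":0},
    {"grip":1,"x":0,"y":0,"z":0,"turn":0}
  ]
}}

```text
time_s: 27.48
eef_pos: [0.4945, 0.4057, 0.1458]
tcp_rot: [[-0.97, -0.242, 0.008], [-0.242, 0.97, 0.004], [-0.009, 0.002, -1.0]]
wrist_force: [-5.8, -4.8, 25.3]
width: 0.0211
```

```bash
python3 - <<'E'
from h import *
s=ctrl.state(); p=np.array(s['eef_pos']); print(s['time_s'],np.round(p,4),th(),np.round(s['wrist_force'],2),np.round(s['ft_torque'],2),s['width'])
c=cam('wrist')
grab('wrist','w13.png',(150,100,210,200),3)
s=ctrl.state(); print(s['time_s'],np.round(s['eef_pos'],4),np.round(s['wrist_force'],2))
grab('scene','s13.png',(110,90,160,120),5)
for t in ('amber_bottle','white_jar','powder_tub'): print(t,[(np.round(d['box'],0).tolist(),round(d['score'],2)) for d in ctrl.spot_in(t,'scene')])
E
```

```text
27.475 [0.4945 0.4057 0.1458] -166.0026745555052 [-5.81 -4.82 25.26] [-1.3   1.55 -0.08] 0.02114804849822552
27.525 [0.4944 0.4058 0.1457] [-5.31 -4.41 25.14]
amber_bottle [([197.0, 129.0, 12.0, 24.0], 0.7)]
white_jar [([329.0, 264.0, 23.0, 26.0], 0.57)]
powder_tub [([334.0, 198.0, 22.0, 26.0], 0.92)]
```

View pics/w13.png

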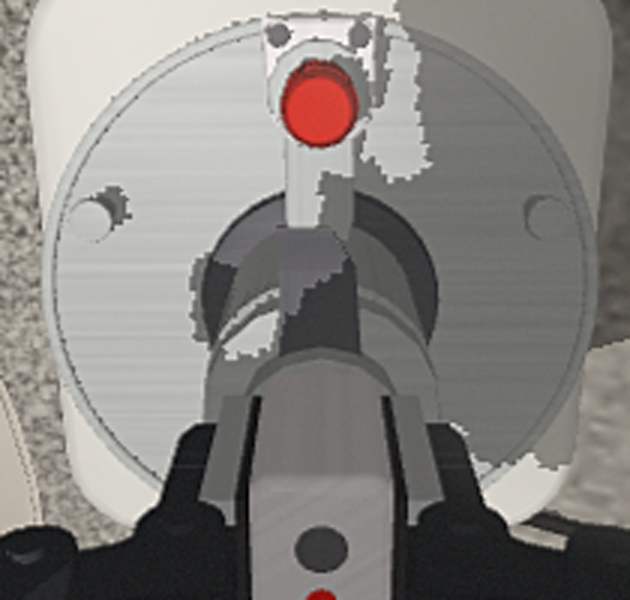

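View pics/s13.png

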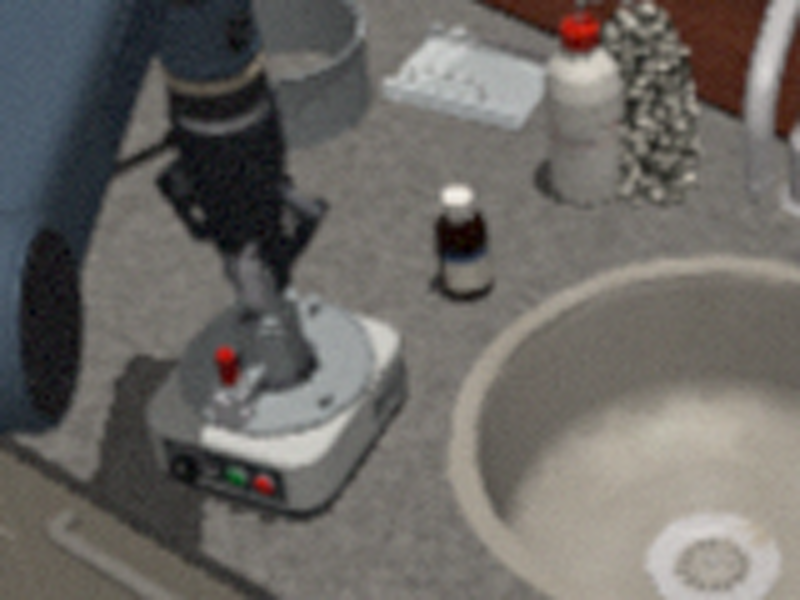

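The w13 picture shows the rotor shoulder down on the hub and the pin's red top at (320,105), still upright on the fork. The scene picture shows the bottle standing at its place. The TCP has stopped at z = 145.8 mm, which is the expected home height, with 25 N upward on the wrist.

```bash
python3 - <<'E'
from h import *
print(ctrl.hand_in()); s=ctrl.state(); print(s['time_s'],np.round(s['eef_pos'],4),np.round(s['wrist_force'],2),s['width'])
E
```

```text
the job is handed in; nothing more can be done
None
the job is handed in; nothing more can be done
```

The mill is assembled as asked and the job was handed in at 27.5 s, though the hand-in gives no verdict. The red-gripped pin was pushed down through the fork and lug until it stopped, then let go. The steel rotor from the stand was lowered with its key in line with the keyway and pressed home. The arm is still gripping the rotor and pressing it down.

Last checks before handing in:
- **Rotor height:** the tool stopped hard at z = 145.8 mm, exactly the height expected for the home position. Pressing harder did not move it any further.
- **Press and grip:** the wrist read about 25 N upward, with about 7 N of sideways load. After about 10 N for the ejector spring, that leaves well over 4 N on the hub. The fingers stood 21 mm apart on the 22 mm grip block.
- **Tilt and key:** the tool was tilted about 0.01 rad. The key went in without any resistance, so the rotor needed no searching turn.
- **Pin:** the last picture shows it upright with its head on the fork.
- **Bottle, jar and tub:** the detection boxes for all three stayed within about 3 px of where they began, except that some box heights came out shorter. I viewed only the bottle up close.

One check disagreed: the wrist camera read about 1 mm to one side, measured against the held pin. I corrected the hub position for it, and that agreed with the seated pin plus 58 mm. I could not read the ejector travel or the hub contact force directly; both are inferred from height and wrist force.

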